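Open the double-lidded cutter chest and hold its sprung flap

TASK

Take the loose plywood cover off the cutter chest: tip it up by its front pull, with its back edge still resting on the chest, then lift it off, lay it flat on the desk with the pull upward, and let go of it. Then take the black pull of the sprung metal flap inside the chest and swing the flap open to 60 degrees from closed (within about 8 degrees). Finish while still holding it there by its pull, because it falls shut when let go, and leave the tape roll, the battery and the glue bottle where they are.

Things in the scene. Friction and masses are not known exactly. Their poses are not given: they have to be found in the camera images.
- chest: Open-topped plywood box fixed to the desk, outside 160 (x) x 150 (y) x 100 (z) mm, walls 5 mm. Origin: centre of its underside, on the desk; x points from its front wall (robot's side) to its back wall, z up. Yaw within 0.3 rad. At the start a loose cover sits on its rim; a sprung metal flap lies inside, its top face 60 mm above the desk, 40 mm below the rim.
- cover: Loose plywood cover, about 0.25 kg, 174 (x) x 164 (y) mm: plate 6 mm thick, with a skirt reaching 8 mm below it outside the chest's walls (3 mm play each side). Origin: centre of the skirt's lower edge, 92 mm above the desk when seated, 0 when flat on the desk. Axes as the chest's at the start. Plate top 14 mm above the origin; a black pull stands on it near the front edge.
- cover_pull (a point): Centre of the cover's pull: round black bar, 16 mm diameter, 30 mm long along the cover's y, flat ends, on a web 14 mm long in y and 9 mm in x; pinch it across its ends (30 mm) or its diameter. 50 mm in front (-x) of the cover's middle, 40 mm above its origin, 26 mm above the plate's top (132 mm above the desk when seated).
- cover_back (a point): Middle of the cover's back edge, on the plate's underside, where it rests on the chest's back wall: 80 mm behind (+x) the cover's middle, 8 mm above its origin. It is the point to tip the cover about.
- flap_angle (a joint): Angle of the metal flap in rad: 0 lying closed, grows as its front edge swings up and back; end stop at 1.7. A weak spring and its weight pull it shut from every angle up to 60 degrees and beyond (about 1 N at the pull).
- flap_hinge (a point): Middle of the flap's hinge line, which runs along the chest's y axis: 70 mm behind (+x) the chest's middle, 58 mm above the desk.
- flap: The hinged metal flap: aluminium plate 138 (x) x 130 (y) x 4 mm reaching forward (-x) from its hinge line at half its thickness, with a black pull on top near its front edge. Origin on the hinge line, as flap_hinge; x points back and y along the hinge when closed, z is the normal of its top face.
- flap_pull (a point): Black pull on the flap, the same round bar and web as on the cover (16 mm diameter, 30 mm long along the chest's y). This point: centre of the bar, 115 mm in front of the hinge line and 28 mm above it when closed: 26 mm above the flap, 86 mm above the desk, 30 mm from the inside of the front wall. Swings with the flap; pinched across its ends it can turn between the fingers.
- masking_tape: Roll of masking tape lying flat, 104 mm across, 25 mm high; bystander. Origin: centre of its underside.
- battery: Block battery lying flat, 26 x 50 x 17 mm; bystander. Origin: centre of its underside.
- glue_bottle: Small glue bottle with a pointed cap, standing, 28 mm in diameter, 94 mm high; bystander. Origin: centre of its underside.

How it is judged:
By the outcome, as a careful person would: the job done as asked, in the order asked, and still so for the second after the job is handed in, while the arm keeps its last pose, push and grip.
It also fails if it takes over 48 s, if anything falls off the work surface, if the arm or the gripper's body presses on something with over 40 N, if the wrist force passes 120 N, or if a joint passes its speed limit or range.

ROBOT

A 6-joint arm with a two-finger parallel gripper is mounted at the origin on a cart in front of the work surface, level with it; the furniture and walls round the work are solid. World frame = base frame: x ahead of the robot, y to its left, z up, the work surface at z = 0. Lengths are in m, angles in rad, forces in N, time in s.
With the tool pointing down it reaches from about 0.375 to 0.975 m from the base axis. Payload 3.8 kg.
Tool frame: the origin (TCP) lies on the centre line of the jaws, within the pads' length; the fingertips stand 25 mm ahead of it and the grasp point (between the pads) lies 6 mm ahead of it; z points along the fingers, y is the direction in which the jaws open and shut (so a half turn about z gives the same grasp; the last joint's range is limited). The gripper opens to 85 mm and grips with 20 to 120 N. Pads are 22 mm wide; open, the fingers measure 114 mm over their backs; the gripper's body (76 mm by 85 mm) begins 54 mm behind the grasp point. The pads swing forward as they close: fully open they stand 13 mm farther back than shut.
Start: joints at [-1.377, 0.264, 1.604, -0, 1.274, -0.037], TCP at [0.154, -0.657, 0.221] pointing down, gripper open.
Joint ranges: [-2.63, 2.63], [-0.94, 2.18], [0.31, 2.57], [-1.31, 4.45], [0, 2.66], [-2.55, 2.55]. Speed limits (rad/s): [2.57, 2.57, 3.14, 3.14, 3.14, 3.14].

INTERFACE

Orientations are given as a rotation vector (axis times angle).
In Python, from workcell import bot gives the robot as it stands.
- The arm moves only by the tool servo_tool, never from a script. Its argument "moves" is a list of rows, each a list of 3 entries, a list of its own where there are three numbers: the closure in counts, from 0 (fully open) to 255 (shut), then the shift along the tool's x, y, z in m, then the turn about the tool's z in rad. A call has exactly 8 rows; each row shifts and turns the pose as measured when the row begins, along the tool's axes as they then stand; what a row does not reach is not made up. A row lasts 1/12 s, in which the tool goes at most 41.7 mm and 7.16 degrees, less where a joint would pass 70% of its speed; a pose out of reach is approached as far as the arm can. A call is refused whole if a number of a shift passes 0.0417 or a number of a turn 0.125, either way. A call with a gripper value outside its range is refused whole. The fingers move at their own pace and stop on an object; "newtons" is the grip in N (left out, the last holds). Time passes only in rows, so rows that do not move let the fingers close, or fill a call up. It gives the time, the measured TCP pose, the force and the opening at its end, in the units of the state.
- bot.read_state(): the state, without advancing time (a new reading comes with each control period).
- bot.read_camera(name): name is "side" or "top"; returns a dict with "pixels" (384x512x3 uint8, red, green, blue), "depth" (384x512 float32, m along the optical axis (not along the pixel's ray), 0 where there is no reading), "intrinsics" (3x3 intrinsics, pixels), "R" (3x3) and "t" (3): a world point X has camera coordinates R X + t. Camera axes: x right, y down, z forward; pixel columns grow to the right and rows downward; lengths in m; the calibration is good to about 2 mm. A picture is of the moment at which its call begins.
- bot.finish_job(): hands the job in, once; it reports no verdict.
The state is a dict: "time": time; "q": joint angles; "joint_vel": joint speeds; "joint_torque": joint torques, N m; "tool_pos": TCP position; "tcp_rot": TCP orientation; "wrist_force": force on the tool from outside, world axes, zero at the start; "torque": the same for the moment, N m; "width": opening from 0.0 (shut) to 1.0 (fully open).
Only numpy, scipy, OpenCV 4.12 (cv2) and the standard library are available. Lean on these libraries where they do the work, as an engineer would, in place of code of your own. Each camera call takes 0.05 s, during which the arm holds its last target.

## Working session

There is one attempt and no reset: what is moved stays moved. The work goes in short steps, Python scripts to look and compute and a tool call to move; the robot and the scene stay as the last step left them, time stands still between calls to the robot, and variables do not carry over. Pictures are saved under pics/ and viewed, and the job is handed in when it is done.

Besides the shell and the picture viewer there is one more tool, called after "Call:" as name([rows], argument=value, ...), one row to a line, values as JSON. servo_tool: Moves the arm, as the interface text tells. Its arguments: {"type":"object","properties":{"moves":{"type":"array","items":{"type":"array"}},"newtons":{"type":"number"}},"required":["moves"]}

I'll start by looking at the scene with both cameras.

```bash
mkdir -p pics; ls; python3 - <<'E'
from workcell import bot
import cv2,numpy as np
for n in ("top","side"):
    c=bot.read_camera(n)
    np.savez(f"{n}0.npz",**c)
    cv2.imwrite(f"pics/{n}0.png",c["pixels"][:,:,::-1])
    print(n,c["intrinsics"].round(1).tolist(),(-c["R"].T@c["t"]).round(3),c["R"].round(3).tolist())
s=bot.read_state()
print({k:np.round(v,3).tolist() for k,v in s.items()})
E
```

```text
pics
top [[351.3, 0.0, 251.9], [0.0, 351.3, 189.9], [0.0, 0.0, 1.0]] [ 0.493 -0.196  1.123] [[-0.011, -1.0, 0.002], [-0.997, 0.011, -0.071], [0.071, -0.003, -0.997]]
side [[477.3, 0.0, 251.8], [0.0, 477.3, 193.5], [0.0, 0.0, 1.0]] [-0.067 -1.199  0.549] [[0.828, -0.56, -0.011], [-0.203, -0.282, -0.938], [0.522, 0.779, -0.348]]
{'time': 0.1, 'q': [-1.377, 0.265, 1.605, -0.0, 1.274, -0.037], 'joint_vel': [-0.001, -0.002, -0.004, -0.001, -0.001, 0.002], 'joint_torque': [0.001, -51.671, -36.859, -0.0, 0.006, -0.0], 'tool_pos': [0.154, -0.656, 0.22], 'tcp_rot': [-3.119, -0.361, 0.0], 'wrist_force': [-0.366, 1.06, -0.422], 'torque': [0.018, -0.03, -0.002], 'width': 0.995}
```

View pics/top0.png

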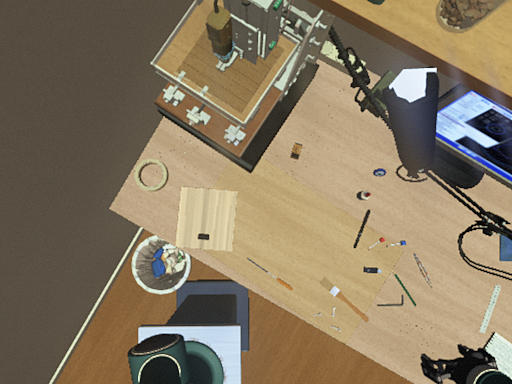

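View pics/side0.png

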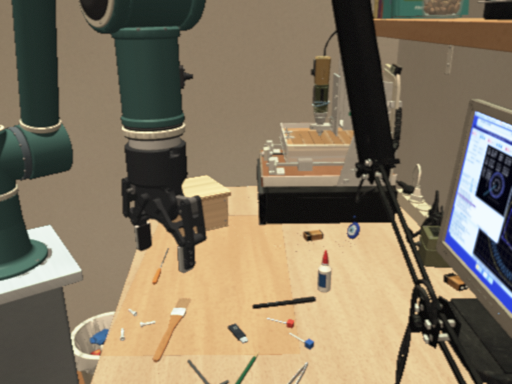

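Top view shows the cover around (207,218) with its pull at (203,237). The tape is at (151,175), the battery at (296,151) and the bottle at (364,195). I'll enlarge the cover and take depths next.

```bash
cat > h.py <<'E'
import numpy as np,cv2
def w(c,u,v,d=None):
    K=c["intrinsics"]; 
    if d is None: d=c["depth"][int(round(v)),int(round(u))]
    p=np.array([(u-K[0,2])/K[0,0]*d,(v-K[1,2])/K[1,1]*d,d])
    return c["R"].T@(p-c["t"])
def wz(c,u,v,z):
    K=c["intrinsics"]; r=c["R"].T@np.array([(u-K[0,2])/K[0,0],(v-K[1,2])/K[1,1],1]); o=-c["R"].T@c["t"]
    return o+r*(z-o[2])/r[2]
def pr(c,X):
    p=c["R"]@np.asarray(X,float)+c["t"]; q=c["intrinsics"]@p; return q[:2]/q[2]
def cloud(c):
    v,u=np.mgrid[0:384,0:512]; d=c["depth"]; K=c["intrinsics"]
    p=np.stack([(u-K[0,2])/K[0,0]*d,(v-K[1,2])/K[1,1]*d,d],-1)
    return (p-c["t"])@c["R"]
E
python3 - <<'E'
from h import *
c=dict(np.load("top0.npz"))
P=cloud(c)
im=c["pixels"][:,:,::-1].copy()
cr=im[170:270,150:260]; cv2.imwrite("pics/crop0.png",cv2.resize(cr,None,fx=6,fy=5.8,interpolation=cv2.INTER_NEAREST)[:600])
cr=P[170:270,150:260]
m=(np.abs(cr[...,2]-.106)<.006); 
vv,uu=np.nonzero(m); pts=cr[m]
print(len(pts),pts[:,2].mean(), cv2.minAreaRect(pts[:,:2].astype(np.float32)), pts.mean(0))
rect=cv2.minAreaRect(np.float32(np.c_[uu+150,vv+170])); print(rect)
b=cv2.boxPoints(rect); print([(x.round(1).tolist(),wz(c,*x,.106).round(4).tolist()) for x in b])
m=(cr[...,2]>.12); print(m.sum(),cr[m].round(3).mean(0), cr[m].max(0),cr[m].min(0))
for n,(u,v) in dict(tape=(151,175),batt=(296,151),glue=(364,195)).items(): print(n,P[v,u].round(3))
print('robot base px',pr(c,[0,0,0]))
# height map in coarse grid of desk
H=np.full((18,22),np.nan)
for i,x in enumerate(np.arange(.2,1.1,.05)):
  for j,y in enumerate(np.arange(.35,-.75,-.05)):
    m=(abs(P[...,0]-x)<.025)&(abs(P[...,1]-y)<.025)&(c["depth"]>0)
    if m.any(): H[i,j]=P[...,2][m].max()
print((H*1000).round()); 
E
```

```text
3331 0.10460283337132106 ((0.4853172302246094, -0.06415516883134842), (0.16400741040706635, 0.17407338321208954), 84.4739761352539) [ 0.48584328 -0.06442304  0.10460283]
((205.52813720703125, 218.17636108398438), (56.872337341308594, 60.38084030151367), 4.969740867614746)
[([174.60000610351562, 245.8000030517578], [0.407, 0.0246, 0.106]), ([179.8000030517578, 185.60000610351562], [0.58, 0.0102, 0.106]), ([236.5, 190.60000610351562], [0.5638, -0.1542, 0.106]), ([231.1999969482422, 250.6999969482422], [0.3911, -0.1378, 0.106])]
112 [ 0.46149107 -0.12110714  0.57678571] [ 0.49254282 -0.04673394  1.1232153 ] [ 0.42699249 -0.19616363  0.12819956]
tape [ 0.625  0.125 -0.001]
batt [ 0.694 -0.341  0.016]
glue [ 0.549 -0.538  0.063]
robot base px [189.45397489 375.68133049]
[[-456. -449. -454. -468. -450.  304.  384.  468.  470.   nan   nan   nan
     3.    4.    4.   12.    9.   12.   10.  440.  478.  437.]
 [-452. -451. -451. -451. -485. -450. -734.   nan   nan   nan    1.    4.
     5.   14.    4.   10.   13.   10.    4.    3.    8.    9.]
 [-452. -455. -455. -456. -469. -447.   nan   nan 
[... 1442 characters left out ...]
.  540.  356.]
 [  nan   nan   nan   nan  606.  542.  210.  215.  216.  431.  439.  501.
   502.  523.  540.  555.  547.  595.   75.  540.  540.   nan]
 [  nan   nan   nan   nan   nan  527.  214.  211.  202.  440.  474.  504.
   502.  520.  388.  319.  291.   58.   87.   77.  112.  158.]
 [  nan   nan   nan   nan   nan  448.  403.  212.  203.  201.  402.  443.
   421.  419.  392.  384.    9.  120.   85.  157.  159.  142.]
 [  nan   nan   nan   nan   nan   nan  369.  213.  201.  199.  364.  339.
   194.  357.  152.   43.   56.  157.  156.  156.   nan   nan]
 [  nan   nan   nan   nan   nan   nan  289.  268.  263.  198.   nan   nan
    nan   nan   63.   nan  157.  157.   nan   nan   nan   nan]]
```

View pics/crop0.png

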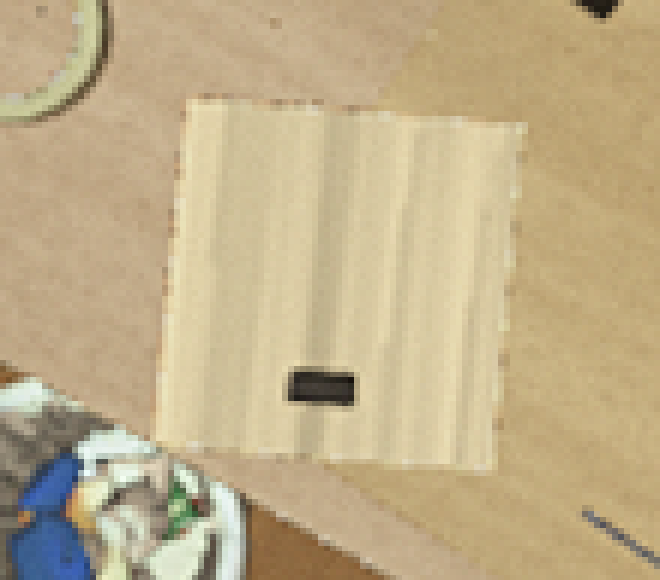

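```bash
cat >> h.py <<'E'
from scipy.spatial.transform import Rotation as Ro
def plan(s,target,yaw=None):
    """shift in tool axes and turn to reach world TCP target, tool x at world yaw"""
    R=Ro.from_rotvec(s["tcp_rot"]).as_matrix(); d=R.T@(np.asarray(target)-s["tool_pos"])
    y0=np.arctan2(R[1,0],R[0,0]); 
    print("t",round(s["time"],2),"pos",np.round(s["tool_pos"],4),"yaw",round(y0,4),"tilt",np.round(R[2],3),"shift",d.round(4),"turn",None if yaw is None else round(-(yaw-y0),3),"F",np.round(s["wrist_force"],1),"T",np.round(s["torque"],2),"w",round(s["width"],3))
E
python3 - <<'E'
from h import *
from workcell import bot
c=dict(np.load("top0.npz"))
px=[(188,98),(525,122),(492,470),(157,440)]
W=[wz(c,u/6+150-.5,v/5.8+170-.5,.106) for u,v in px]
for p in W: print(p.round(4))
W=np.array(W)[:,:2]
print("centre",W.mean(0),"yaws",[round(np.arctan2(*(d[::-1])),4) for d in (W[0]-W[3],W[1]-W[2])],[round(np.arctan2(-d[0],d[1]),4) for d in (W[0]-W[1],W[3]-W[2])],"sizes",np.linalg.norm(W[0]-W[3]),np.linalg.norm(W[0]-W[1]))
p=wz(c,321/6+150-.5,386/5.8+170-.5,.138);print("pull",p)
yaw=-.095;ctr=W.mean(0);print("pull pred",ctr+.05*np.array([-np.cos(yaw),-np.sin(yaw)]))
plan(bot.read_state(),[p[0],p[1],.24],yaw)
E
```

```text
[0.5778 0.0072 0.106 ]
[ 0.5639 -0.1557  0.106 ]
[ 0.3916 -0.1385  0.106 ]
[0.4082 0.0215 0.106 ]
centre [ 0.48536708 -0.06638085] yaws [np.float64(-0.0841), np.float64(-0.0995)] [np.float64(-0.0849), np.float64(-0.103)] sizes 0.17017653915894076 0.16354568748069373
pull [ 0.43566325 -0.0612936   0.138     ]
pull pred [ 0.43559253 -0.06163799]
t 0.1 pos [ 0.1543 -0.6564  0.2202] yaw 0.2308 tilt [ 0.    -0.002 -1.   ] shift [ 0.41   -0.515  -0.0186] turn 0.326 F [-0.4  1.1 -0.4] T [ 0.02 -0.03 -0.  ] w 0.995
```

Call:
servo_tool([
  [80, [0.025, -0.032, 0], 0],
  [80, [0.025, -0.032, 0], 0],
  [80, [0.025, -0.032, 0], 0],
  [80, [0.025, -0.032, 0], 0],
  [80, [0.025, -0.032, 0], 0],
  [80, [0.025, -0.032, 0], 0],
  [80, [0.025, -0.032, 0], 0],
  [80, [0.025, -0.032, 0], 0],
], newtons=40)

```text
time: 0.77
tool_pos: [0.2885, -0.3578, 0.2128]
tcp_rot: [-3.114, -0.342, 0.006]
wrist_force: [1.1, -0.1, 0.3]
width: 0.686
```

```bash
python3 - <<'E'
from h import *
from workcell import bot
plan(bot.read_state(),[.4357,-.0613,.20],-.094)
E
```

```text
t 0.77 pos [ 0.2885 -0.3578  0.2128] yaw 0.2186 tilt [-0.003 -0.01  -1.   ] shift [ 0.208  -0.2574  0.0147] turn 0.313 F [ 1.1 -0.1  0.3] T [-0.02  0.01  0.02] w 0.686
```

Call:
servo_tool([
  [80, [0.027, -0.033, 0], 0],
  [80, [0.027, -0.033, 0], 0],
  [80, [0.027, -0.033, 0], 0],
  [80, [0.027, -0.033, 0], 0],
  [80, [0.027, -0.033, 0], 0],
  [80, [0.027, -0.033, 0], 0],
  [80, [0.02, -0.025, 0], 0.05],
  [80, [0.01, -0.01, 0], 0.1],
])

```text
time: 1.43
tool_pos: [0.4201, -0.0861, 0.2125]
tcp_rot: [-3.128, -0.102, 0.006]
wrist_force: [-0.1, 0.9, -0.4]
width: 0.692
```

```bash
python3 - <<'E'
from h import *
from workcell import bot
plan(bot.read_state(),[.4357,-.0613,.18],-.094)
E
```

```text
t 1.43 pos [ 0.4201 -0.0861  0.2125] yaw 0.0654 tilt [-0.004 -0.012 -1.   ] shift [ 0.0173 -0.0233  0.0328] turn 0.159 F [-0.1  0.9 -0.4] T [-0.04  0.02 -0.03] w 0.692
```

Call:
servo_tool([
  [80, [0.006, -0.008, 0.005], 0.08],
  [80, [0.006, -0.008, 0.005], 0.08],
  [80, [0.005, -0.006, 0.005], 0],
  [80, [0, 0, 0.005], 0],
  [80, [0, 0, 0.005], 0],
  [80, [0, 0, 0.005], 0],
  [80, [0, 0, 0], 0],
  [80, [0, 0, 0], 0],
])

```text
time: 2.1
tool_pos: [0.4369, -0.0591, 0.1786]
tcp_rot: [-3.126, 0.142, 0.013]
wrist_force: [0.4, -0.2, 0.5]
width: 0.685
```

```bash
python3 - <<'E'
from h import *
from workcell import bot
plan(bot.read_state(),[.4357,-.0613,.14],-.094)
for n in ("top","side"):
    c=bot.read_camera(n); np.savez(f"{n}1.npz",**c)
    im=c["pixels"][:,:,::-1]
    u,v=pr(c,[.4357,-.0613,.14]).astype(int); print(u,v)
    cr=im[max(v-60,0):v+60,u-75:u+75] ; cv2.imwrite(f"pics/{n}1.png",cv2.resize(cr,None,fx=5,fy=5,interpolation=cv2.INTER_CUBIC))
E
```

```text
t 2.1 pos [ 0.4369 -0.0591  0.1786] yaw -0.0907 tilt [-0.009 -0.012 -1.   ] shift [-0.0006  0.0028  0.0385] turn 0.003 F [ 0.4 -0.2  0.5] T [-0.04  0.    0.01] w 0.685
202 236
171 178
```

View pics/side1.png

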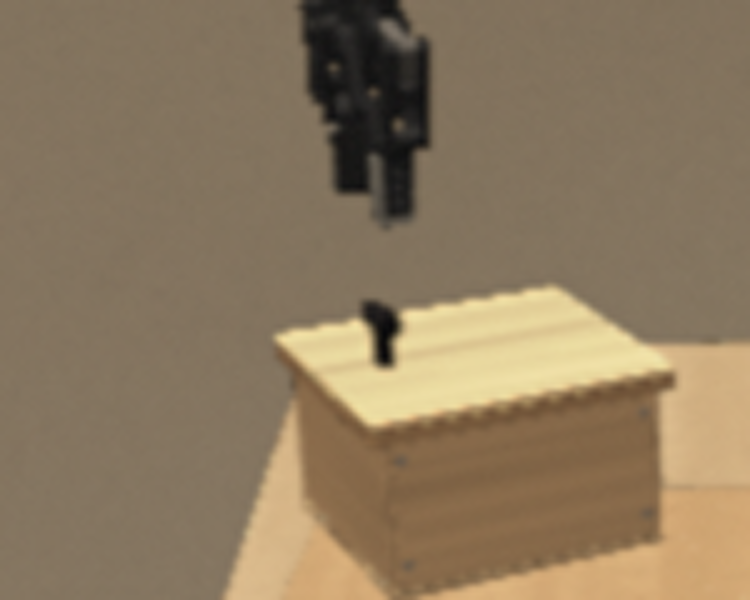

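View pics/top1.png

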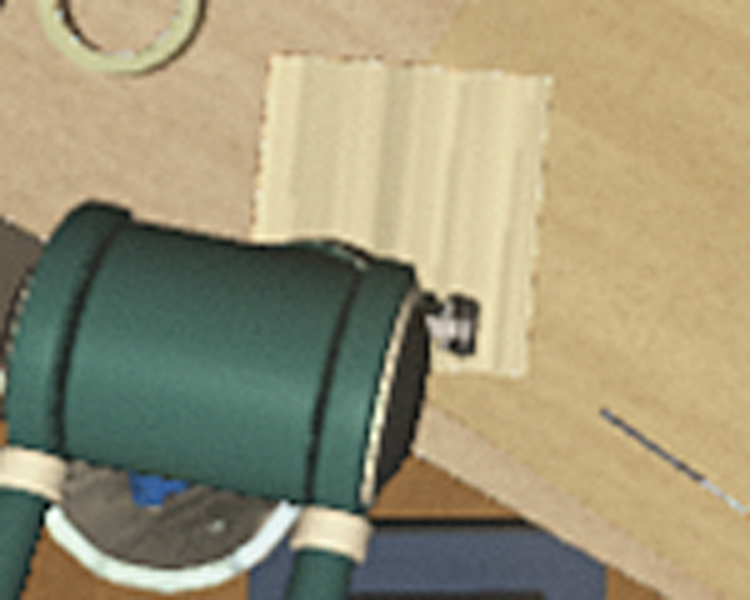

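The side view shows the pull at crop (380,315), i.e. pixel (172,181), right under the open jaws and in line with the measured point. Descending.

Call:
servo_tool([
  [80, [0, 0.002, 0.007], 0],
  [80, [-0.001, 0.001, 0.007], 0.003],
  [80, [0, 0, 0.007], 0],
  [80, [0, 0, 0.007], 0],
  [80, [0, 0, 0.006], 0],
  [80, [0, 0, 0.004], 0],
  [80, [0, 0, 0.001], 0],
  [80, [0, 0, 0], 0],
])

```text
time: 2.87
tool_pos: [0.435, -0.0629, 0.1358]
tcp_rot: [-3.126, 0.15, 0.012]
wrist_force: [-0.5, -0.1, 0.5]
width: 0.688
```

```bash
python3 - <<'E'
from h import *
from workcell import bot
plan(bot.read_state(),[.4357,-.0613,.139],-.094)
E
```

```text
t 2.87 pos [ 0.435  -0.0629  0.1358] yaw -0.096 tilt [-0.008 -0.011 -1.   ] shift [ 0.0006 -0.0017 -0.0031] turn -0.002 F [-0.5 -0.1  0.5] T [ 0.02 -0.01 -0.03] w 0.688
```

Call:
servo_tool([
  [80, [0, -0.002, -0.003], 0],
  [120, [0, 0, 0], 0],
  [180, [0, 0, 0], 0],
  [255, [0, 0, 0], 0],
  [255, [0, 0, 0], 0],
  [255, [0, 0, 0], 0],
  [255, [0, 0, 0], 0],
  [255, [0, 0, 0], 0],
], newtons=30)

```text
time: 3.53
tool_pos: [0.4366, -0.0607, 0.1408]
tcp_rot: [-3.127, 0.149, 0.007]
wrist_force: [-1.0, -0.1, -0.8]
width: 0.003
```

```bash
cat > tip.py <<'E'
# arc of pull about a pivot, in tool axes (x fwd, z down)
import numpy as np
r=np.hypot(130,32);a0=np.arctan2(32,130)
p=None
for d in range(0,40,5):
    t=np.radians(d); q=np.array([-r*np.cos(a0+t),r*np.sin(a0+t)])
    print(d,q.round(1),(q-p).round(1) if p is not None else "",); p=q
E
python3 tip.py
python3 - <<'E'
from h import *
from workcell import bot
plan(bot.read_state(),[.4357,-.0613,.139],-.094)
E
```

```text
0 [-130.   32.] 
5 [-126.7   43.2] [ 3.3 11.2]
10 [-122.5   54.1] [ 4.2 10.9]
15 [-117.3   64.6] [ 5.2 10.5]
20 [-111.2   74.5] [ 6.1 10. ]
25 [-104.3   83.9] [6.9 9.4]
30 [-96.6  92.7] [7.7 8.8]
35 [-88.1 100.8] [8.4 8.1]
t 3.53 pos [ 0.4366 -0.0607  0.1408] yaw -0.0953 tilt [-0.005 -0.011 -1.   ] shift [-0.0009  0.0008  0.0018] turn -0.001 F [-1.  -0.1 -0.8] T [-0.04 -0.03 -0.02] w 0.003
```

The width reads shut, so the jaws missed the bar. I'll look before doing anything else.

```bash
python3 - <<'E'
from h import *
from workcell import bot
for n in ("side","top"):
    c=bot.read_camera(n); np.savez(f"{n}2.npz",**c)
    im=c["pixels"][:,:,::-1]
    u,v=pr(c,[.4357,-.0613,.14]).astype(int)
    for X in ([.4357,-.0613,.132],bot.read_state()["tool_pos"]): print(n,pr(c,X).round(1))
    cr=im[max(v-40,0):v+40,u-50:u+50] ; cv2.imwrite(f"pics/{n}2.png",cv2.resize(cr,None,fx=7.5,fy=7.5,interpolation=cv2.INTER_CUBIC))
E
```

```text
side [171.6 181.5]
side [171.6 178.3]
top [203.3 235.9]
top [202.6 235.8]
```

View pics/side2.png

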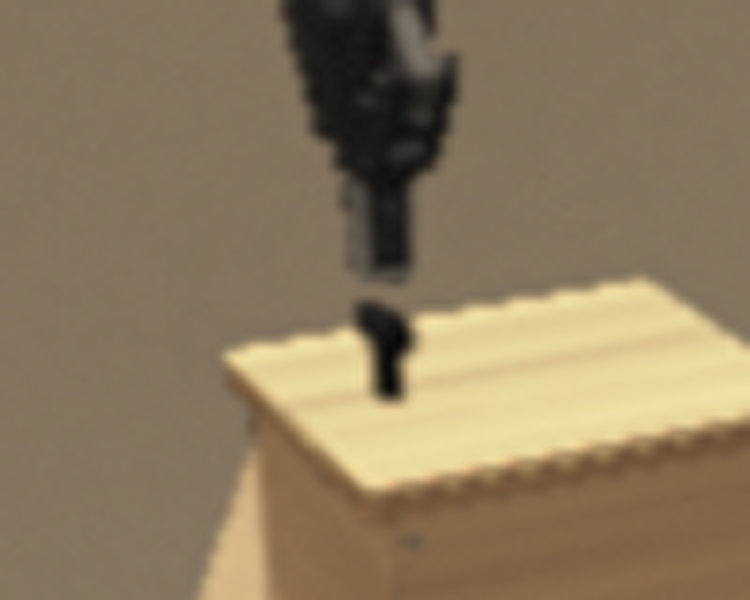

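View pics/top2.png

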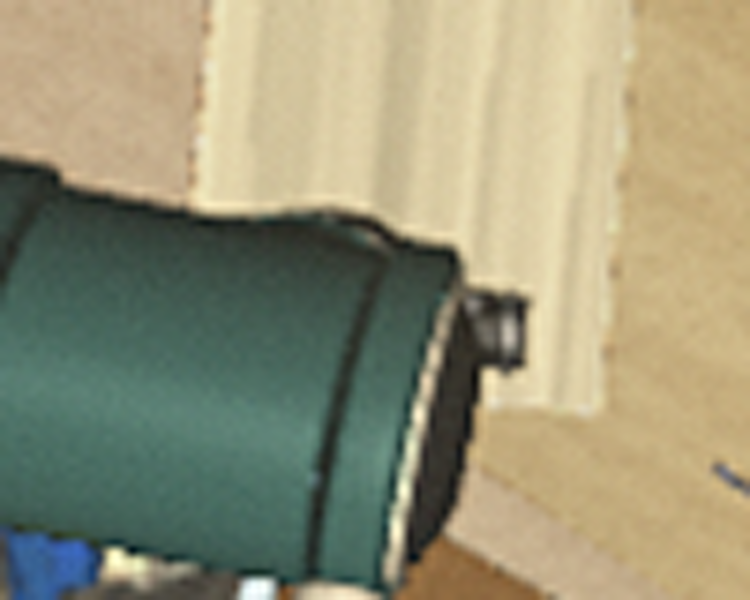

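The picture shows closed fingertips at crop (380,275), above the bar, which doesn't fit the reported TCP height of 0.141. I'll measure the fingertips from depth and check forward kinematics hints.

```bash
python3 - <<'E'
from h import *
from workcell import bot
s=bot.read_state(); print(np.round(s["q"],4), np.round(s["tool_pos"],4), s["time"])
c=dict(np.load("side2.npz"))
P=cloud(c)
for v in range(140,196,3):
    print(v,[ (P[v,u].round(3).tolist() if c["depth"][v,u]>0 else None) for u in (169,171,173)])
c1=dict(np.load("side1.npz"));P1=cloud(c1)
print("earlier frame t=2.1 tcp z .1786")
# gripper points: within 8cm horizontally of pull and z>0.145
for c_,nm in ((c1,'1'),(c,'2')):
    P_=cloud(c_); m=(np.hypot(P_[...,0]-.4357,P_[...,1]+.0613)<.07)&(P_[...,2]>.143)&(c_["depth"]>0)
    z=P_[m]; z=z[z[:,2]<z[:,2].min()+.02]; print(nm,z[:,2].min(),z.mean(0),z.min(0),z.max(0))
c=dict(np.load("top2.npz"))
P=cloud(c);m=(np.hypot(P[...,0]-.4357,P[...,1]+.0613)<.07)&(P[...,2]>.12)&(c["depth"]>0); print(P[m].min(0),P[m].max(0))
E
```

```text
[-0.2032 -0.1169  2.1665  0.0119  1.0985  1.4575] [ 0.4366 -0.0606  0.1407] 3.6333
140 [[0.423, -0.092, 0.255], [0.425, -0.101, 0.257], [0.429, -0.103, 0.256]]
143 [[0.423, -0.092, 0.247], [0.425, -0.099, 0.248], [0.428, -0.105, 0.249]]
146 [[0.423, -0.09, 0.239], [0.429, -0.088, 0.238], [0.423, -0.114, 0.244]]
149 [[0.425, -0.085, 0.23], [0.422, -0.104, 0.234], [0.419, -0.121, 0.238]]
152 [[0.428, -0.076, 0.219], [0.421, -0.103, 0.226], [0.423, -0.113, 0.228]]
155 [[0.429, -0.072, 0.21], [0.42, -0.104, 0.219], [0.426, -0.103, 0.218]]
158 [[0.421, -0.088, 0.207], [0.421, -0.101, 0.21], [0.431, -0.092, 0.206]]
161 [[0.424, -0.081, 0.197], [0.425, -0.092, 0.199], [0.43, -0.091, 0.198]]
164 [[0.429, -0.068, 0.184], [0.432, -0.074, 0.185], [0.439, -0.071, 0.183]]
167 [[0.43, -0.064, 0.175], [0.432, -0.073, 0.177], [0.436, -0.077, 0.177]]
170 [[0.427, -0.07, 0.168], [0.43, -0.075, 0.169], [0.437, -0.074, 0.168]]
173 [[0.43, -0.062, 0.158], [0.43, -0.074, 0.16], [0.437, -0.072, 0.159]]
176 [[0.581, 0.286, 0.027], [0.584, 0.277, 0.029], [0.594, 0.281, 0.026]]
179 [[0.43, -0.059, 0.14], [0.433, -0.064, 0.14], [0.438, -0.066, 0.14]]
182 [[0.427, -0.065, 0.133], [0.427, -0.077, 0.137], [0.433, -0.076, 0.135]]
185 [[0.447, -0.015, 0.106], [0.428, -0.072, 0.127], [0.433, -0.075, 0.127]]
188 [[0.434, -0.045, 0.109], [0.43, -0.067, 0.116], [0.436, -0.066, 0.115]]
191 [[0.429, -0.055, 0.104], [0.43, -0.065, 0.107], [0.436, -0.066, 0.106]]
194 [[0.415, -0.085, 0.107], [0.42, -0.088, 0.107], [0.425, -0.089, 0.106]]
earlier frame t=2.1 tcp z .1786
1 0.19330870788001084 [ 0.43438776 -0.06553679  0.20364717] [ 0.42129412 -0.10647983  0.19330871] [ 0.44867039 -0.02342579  0.21263438]
2 0.1503432084628947 [ 0.43292954 -0.06882753  0.16158159] [ 0.42470515 -0.07832594  0.15034321] [ 0.44393404 -0.0564601   0.17030923]
[ 0.37362356 -0.1312781   0.22099726] [0.49110864 0.00396234 0.54370624]
```

```bash
python3 - <<'E'
from h import *
c=dict(np.load("side0.npz"));P=cloud(c)
s=np.array([.154,-.656,.22])
m=(np.hypot(P[...,0]-s[0],P[...,1]-s[1])<.09)&(P[...,2]>.1)&(P[...,2]<.35)&(c["depth"]>0)
z=P[m]; print("frame0 tip zmin",np.sort(z[:,2])[:12].round(3)); q=z[z[:,2]<z[:,2].min()+.03]; print(q.min(0),q.max(0),(q.min(0)+q.max(0))/2)
c=dict(np.load("side2.npz"));P=cloud(c)
m=(np.hypot(P[...,0]-.4357,P[...,1]+.0613)<.05)&(P[...,2]>.145)&(P[...,2]<.18)&(c["depth"]>0); print("frame2 tips",np.sort(P[m][:,2])[:12].round(3),np.nonzero(m)[0].max())
E
```

```text
frame0 tip zmin [0.243 0.243 0.243 0.243 0.243 0.244 0.244 0.244 0.244 0.244 0.244 0.244]
[ 0.13169147 -0.71451881  0.24283798] [ 0.17389675 -0.6016265   0.27282829] [ 0.15279411 -0.65807265  0.25783314]
frame2 tips [0.15  0.151 0.151 0.152 0.153 0.153 0.154 0.154 0.155 0.155 0.155 0.156] 175
```

The depth check is consistent in both frames: the real fingertips stand 35–36 mm higher than the reported pose implies (0.243 against 0.208 at the start, 0.152 against 0.116 now). x and y agree, and the cover and pull heights match the given sizes, so the reported z is about 35 mm low. I'll use real z = reported + 0.035, reopen and descend further.

Call:
servo_tool([
  [80, [0, 0, 0], 0],
  [80, [0, 0, 0], 0],
  [80, [0, 0, 0], 0],
  [80, [0, 0, 0.005], 0],
  [80, [0, 0, 0.007], 0],
  [80, [0, 0, 0.007], 0],
  [80, [0, 0, 0.006], 0],
  [80, [0, 0, 0], 0],
])

```text
time: 4.3
tool_pos: [0.4362, -0.0603, 0.1129]
tcp_rot: [-3.127, 0.149, 0.008]
wrist_force: [-1.0, 0.0, -1.0]
width: 0.689
```

```bash
python3 - <<'E'
from h import *
from workcell import bot
plan(bot.read_state(),[.4357,-.0613,.104],-.094)
E
```

```text
t 4.3 pos [ 0.4362 -0.0603  0.1129] yaw -0.0954 tilt [-0.006 -0.011 -1.   ] shift [-0.0003  0.0011  0.0089] turn -0.001 F [-1.  0. -1.] T [ 0.03  0.03 -0.01] w 0.689
```

Call:
servo_tool([
  [80, [0, 0.001, 0.004], 0],
  [80, [0, 0, 0.003], 0],
  [80, [0, 0, 0], 0],
  [130, [0, 0, 0], 0],
  [180, [0, 0, 0], 0],
  [255, [0, 0, 0], 0],
  [255, [0, 0, 0], 0],
  [255, [0, 0, 0], 0],
], newtons=30)

```text
time: 4.97
tool_pos: [0.4352, -0.0614, 0.104]
tcp_rot: [-3.126, 0.149, 0.012]
wrist_force: [0.6, 0.2, -2.2]
width: 0.34
```

```bash
python3 - <<'E'
from h import *
from workcell import bot
plan(bot.read_state(),[.4357,-.0613,.104],-.094)
c=bot.read_camera("side"); np.savez("side3.npz",**c); im=c["pixels"][:,:,::-1]
cv2.imwrite("pics/side3.png",cv2.resize(im[130:220,110:260],None,fx=5,fy=5,interpolation=cv2.INTER_CUBIC))
E
```

```text
t 4.97 pos [ 0.4352 -0.0614  0.104 ] yaw -0.0954 tilt [-0.008 -0.011 -1.   ] shift [ 0.0005 -0.0001  0.    ] turn -0.001 F [ 0.6  0.2 -2.2] T [-0.12 -0.02 -0.04] w 0.34
```

View pics/side3.png

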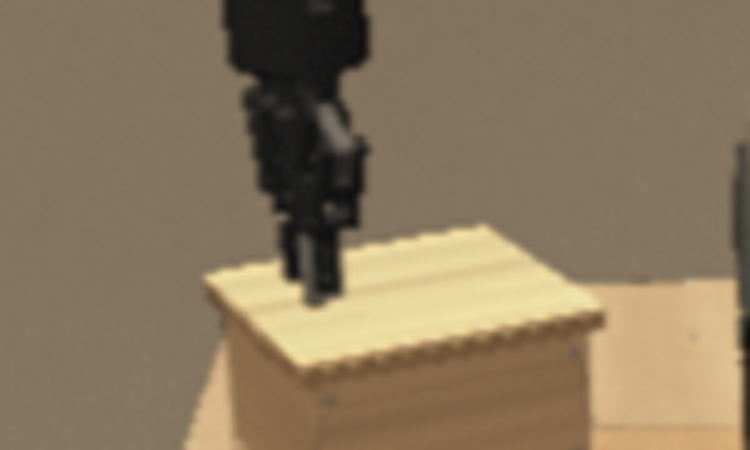

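Width 0.34 (29 mm) means the bar is held by its ends. Tipping along the arc about the back edge, first ~16°.

Call:
servo_tool([
  [255, [0.001, 0, -0.0045], 0],
  [255, [0.0013, 0, -0.0045], 0],
  [255, [0.0015, 0, -0.0045], 0],
  [255, [0.0017, 0, -0.0045], 0],
  [255, [0.0018, 0, -0.0043], 0],
  [255, [0.002, 0, -0.0042], 0],
  [255, [0.002, 0, -0.0042], 0],
  [255, [0.002, 0, -0.004], 0],
])

```text
time: 5.68
tool_pos: [0.4478, -0.0625, 0.1404]
tcp_rot: [-3.125, 0.149, 0.019]
wrist_force: [-0.2, -0.1, -2.6]
width: 0.34
```

```bash
cat > tipchk.py <<'E'
from h import *
from workcell import bot
import sys
s=bot.read_state()
g=np.array(s["tool_pos"])-[.4352,-.0614,.104]; f=g[0]*np.cos(-.095)+g[1]*np.sin(-.095); l=-g[0]*np.sin(-.095)+g[1]*np.cos(-.095)
q=np.array([-130+1e3*f,32+1e3*g[2]]); print("from pivot",q.round(1),"lat",round(l*1e3,1),"r",np.hypot(*q).round(1),"(133.9) tilt",np.degrees(np.arctan2(q[1],-q[0])-np.arctan2(32,130)).round(1),"F",np.round(s["wrist_force"],1),"T",np.round(s["torque"],2),"w",round(s["width"],3),"t",s["time"])
n=sys.argv[1]
c=bot.read_camera("side"); np.savez(f"side{n}.npz",**c); im=c["pixels"][:,:,::-1]
cv2.imwrite(f"pics/side{n}.png",cv2.resize(im[110:220,110:260],None,fx=5,fy=5,interpolation=cv2.INTER_CUBIC))
E
python3 tipchk.py 4
```

```text
from pivot [-117.4   68.4] lat 0.1 r 135.8 (133.9) tilt 16.4 F [-0.2 -0.1 -2.6] T [ 0.05  0.09 -0.01] w 0.34 t 5.6833
```

View pics/side4.png

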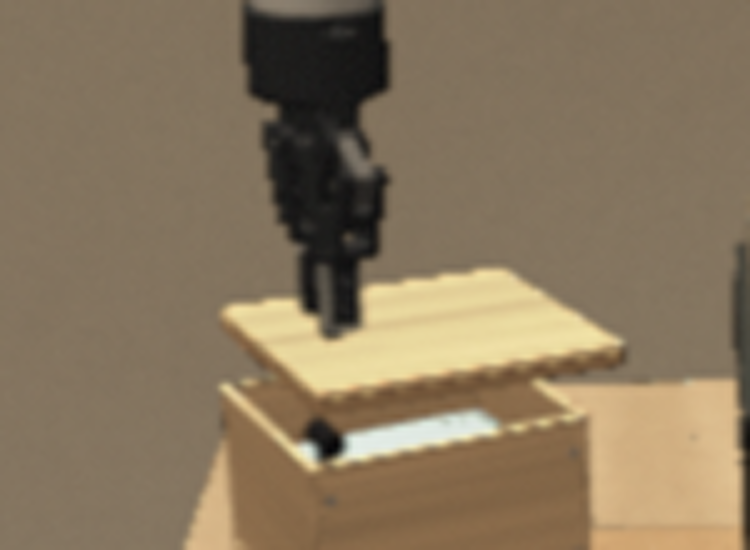

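The crop shows the cover lifted level: its front edge at (220,310)–(310,395) hangs clear of the rim at (225,390)–(310,465), and the wrist carries the full 2.6 N. So the bar did not turn at 30 N. I'll set it back down on its seat, then repeat with a much lighter pinch so that it can turn.

Call:
servo_tool([
  [255, [-0.005, 0, 0.002], 0],
  [255, [-0.004, 0, 0.005], 0],
  [255, [-0.003, 0, 0.006], 0],
  [255, [-0.001, 0, 0.006], 0],
  [255, [0, 0, 0.006], 0],
  [255, [0, 0, 0.004], 0],
  [255, [0, 0, 0.003], 0],
  [255, [0, 0, 0], 0],
], newtons=20)

```text
time: 6.4
tool_pos: [0.4325, -0.0606, 0.1048]
tcp_rot: [-3.125, 0.149, 0.02]
wrist_force: [0.2, 0.1, -1.5]
width: 0.342
```

```bash
python3 tipchk.py 5
```

```text
from pivot [-132.7   32.8] lat 0.5 r 136.7 (133.9) tilt 0.0 F [ 0.2  0.1 -1.5] T [-0.02 -0.08  0.02] w 0.342 t 6.4
```

View pics/side5.png

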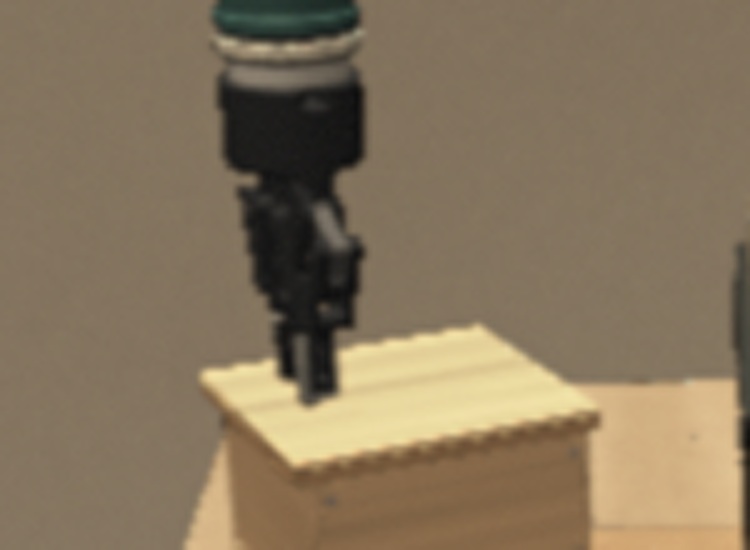

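Call:
servo_tool([
  [255, [0.0025, 0.0005, 0.001], 0],
  [255, [0, 0, 0], 0],
  [140, [0, 0, 0], 0],
  [140, [0, 0, 0], 0],
  [140, [0, 0, 0], 0],
  [168, [0, 0, 0], 0],
  [170, [0, 0, 0], 0],
  [170, [0, 0, 0], 0],
], newtons=20)

```text
time: 7.12
tool_pos: [0.4391, -0.0622, 0.1072]
tcp_rot: [-3.126, 0.149, 0.008]
wrist_force: [-0.2, -0.1, -2.2]
width: 0.344
```

```bash
python3 tipchk.py 6; python3 - <<'E'
from h import *
for n in (3,6):
    c=dict(np.load(f"side{n}.npz"));P=cloud(c)
    b=P[150:215,140:240]; 
    m=(b[...,2]>.1)&(b[...,2]<.112)&(b[...,0]>.39)&(b[...,0]<.6)&(b[...,1]<.03)
    X=b[m]; A=np.c_[X[:,:2],np.ones(len(X))]; print(n,len(X),np.linalg.lstsq(A,X[:,2],rcond=None)[0].round(4),X[:,2].mean().round(4), X[:,0].min(),X[:,0].max())
E
```

```text
from pivot [-126.    35.2] lat -0.4 r 130.8 (133.9) tilt 1.8 F [-0.2 -0.1 -2.2] T [-0.06 -0.06 -0.01] w 0.344 t 7.1167
3 1302 [0.0036 0.0084 0.1052] 0.1063 0.3910771033061482 0.5764183438513936
6 1327 [0.0025 0.0092 0.1058] 0.1062 0.39004352831026495 0.5785280993425455
```

Call:
servo_tool([
  [170, [0, 0, -0.003], 0],
  [170, [0.001, 0, -0.004], 0],
  [170, [0.001, 0, -0.004], 0],
  [170, [0.0015, 0, -0.004], 0],
  [170, [0.0015, 0, -0.004], 0],
  [170, [0, 0, 0], 0],
  [170, [0, 0, 0], 0],
  [170, [0, 0, 0], 0],
])

```text
time: 7.83
tool_pos: [0.4435, -0.0627, 0.1272]
tcp_rot: [-3.126, 0.149, 0.012]
wrist_force: [0.5, 1.0, -3.2]
width: 0.339
```

```bash
cat > tilt.py <<'E'
import sys
from h import *
from scipy.spatial import cKDTree
c=dict(np.load(f"side{sys.argv[1]}.npz"));P=cloud(c);im=c["pixels"].astype(float)
# bright wood of plate: yellow
m=(im[...,0]>200)&(im[...,2]<190)&(P[...,2]>.06)&(P[...,2]<.35)&(c["depth"]>0)&(np.hypot(P[...,0]-.49,P[...,1]+.064)<.4)
X=P[m]; rng=np.random.default_rng(0);best=None
for _ in range(300):
    a=X[rng.choice(len(X),3,False)]; n=np.cross(a[1]-a[0],a[2]-a[0]); 
    if np.linalg.norm(n)<1e-9: continue
    n/=np.linalg.norm(n); k=abs((X-a[0])@n)<.003
    if best is None or k.sum()>best.sum(): best=k
Y=X[best]; ce=Y.mean(0); n=np.linalg.svd(Y-ce)[2][2]; n*=np.sign(n[2])
print("plate pts",len(Y),"of",len(X),"normal",n.round(3),"tilt deg",np.degrees(np.arccos(n[2])).round(1),"min",Y.min(0).round(3),"max",Y.max(0).round(3))
E
python3 tipchk.py 7; python3 tilt.py 6; python3 tilt.py 7
```

```text
from pivot [-121.6   55.2] lat -0.5 r 133.5 (133.9) tilt 10.6 F [ 0.5  1.  -3.2] T [-0.04  0.1   0.04] w 0.339 t 7.8333
plate pts 1115 of 1247 normal [ 0.001 -0.     1.   ] tilt deg 0.1 min [ 0.392 -0.156  0.104] max [0.578 0.02  0.11 ]
plate pts 1061 of 1262 normal [ 0.015 -0.003  1.   ] tilt deg 0.9 min [ 0.397 -0.156  0.123] max [0.585 0.017 0.13 ]
```

View pics/side7.png

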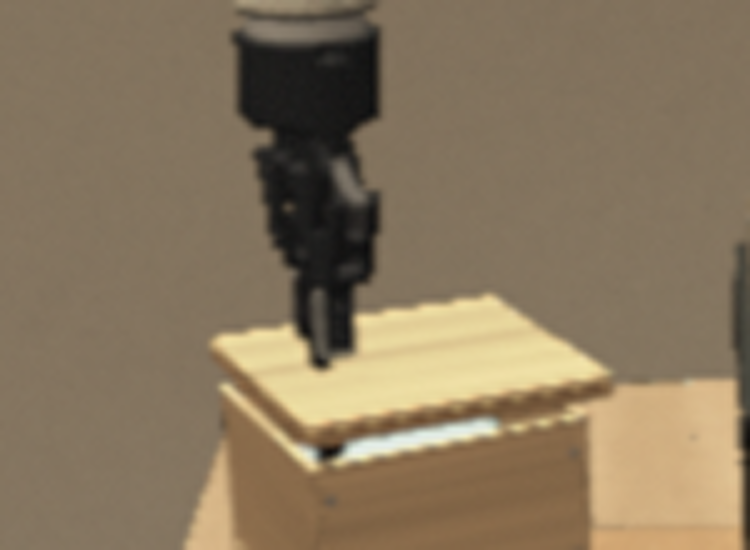

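Plane fit confirms it is still level (0.9°), so closure 170 still squeezes too much. I'll go back to just above the seat and relax the closure count by count until the back edge drops onto the wall.

Call:
servo_tool([
  [170, [-0.0015, 0, 0.004], 0],
  [170, [-0.0015, 0, 0.004], 0],
  [170, [-0.001, 0, 0.004], 0],
  [170, [-0.001, 0, 0.003], 0],
  [169, [0, 0, 0], 0],
  [169, [0, 0, 0], 0],
  [168, [0, 0, 0], 0],
  [168, [0, 0, 0], 0],
])

```text
time: 8.55
tool_pos: [0.436, -0.0616, 0.1088]
tcp_rot: [-3.125, 0.149, 0.018]
wrist_force: [0.3, 0.3, -2.4]
width: 0.347
```

```bash
python3 tipchk.py 8; python3 tilt.py 8
```

```text
from pivot [-129.2   36.8] lat -0.1 r 134.3 (133.9) tilt 2.1 F [ 0.3  0.3 -2.4] T [0.02 0.07 0.01] w 0.347 t 8.55
plate pts 1112 of 1246 normal [ 0.013 -0.002  1.   ] tilt deg 0.8 min [ 0.388 -0.158  0.104] max [0.575 0.021 0.111]
```

Call:
servo_tool([
  [168, [0, 0, -0.002], 0],
  [168, [0, 0, 0], 0],
  [167, [0, 0, 0], 0],
  [167, [0, 0, 0], 0],
  [167, [0, 0, 0], 0],
  [166, [0, 0, 0], 0],
  [166, [0, 0, 0], 0],
  [166, [0, 0, 0], 0],
])

```text
time: 9.27
tool_pos: [0.4373, -0.0619, 0.1123]
tcp_rot: [-3.126, 0.149, 0.014]
wrist_force: [-0.7, 0.3, -1.5]
width: 0.351
```

```bash
python3 tipchk.py 9; python3 tilt.py 9
```

```text
from pivot [-127.9   40.3] lat -0.3 r 134.1 (133.9) tilt 3.6 F [-0.7  0.3 -1.5] T [-0.09  0.08  0.03] w 0.351 t 9.2667
plate pts 1087 of 1221 normal [ 0.037 -0.008  0.999] tilt deg 2.2 min [ 0.39  -0.156  0.105] max [0.576 0.021 0.116]
```

Now it turns: plate tilt 2.2°, back edge at 0.105, and the wrist carries 1.5 N, which is the expected share. Continuing the arc at this closure.

Call:
servo_tool([
  [166, [0.0008, 0, -0.003], 0],
  [166, [0.001, 0, -0.003], 0],
  [166, [0.001, 0, -0.0035], 0],
  [166, [0.0012, 0, -0.0035], 0],
  [166, [0.0012, 0, -0.0035], 0],
  [166, [0.0014, 0, -0.0035], 0],
  [166, [0.0014, 0, -0.0035], 0],
  [166, [0, 0, 0], 0],
])

```text
time: 9.98
tool_pos: [0.449, -0.0634, 0.1395]
tcp_rot: [-3.126, 0.149, 0.005]
wrist_force: [0.9, -0.2, -2.9]
width: 0.348
```

```bash
python3 tipchk.py 10; python3 tilt.py 10
```

```text
from pivot [-116.1   67.5] lat -0.7 r 134.3 (133.9) tilt 16.3 F [ 0.9 -0.2 -2.9] T [-0.01  0.02  0.06] w 0.348 t 9.9833
plate pts 811 of 1000 normal [ 0.246 -0.03   0.969] tilt deg 14.3 min [ 0.395 -0.158  0.104] max [0.574 0.017 0.15 ]
```

View pics/side10.png

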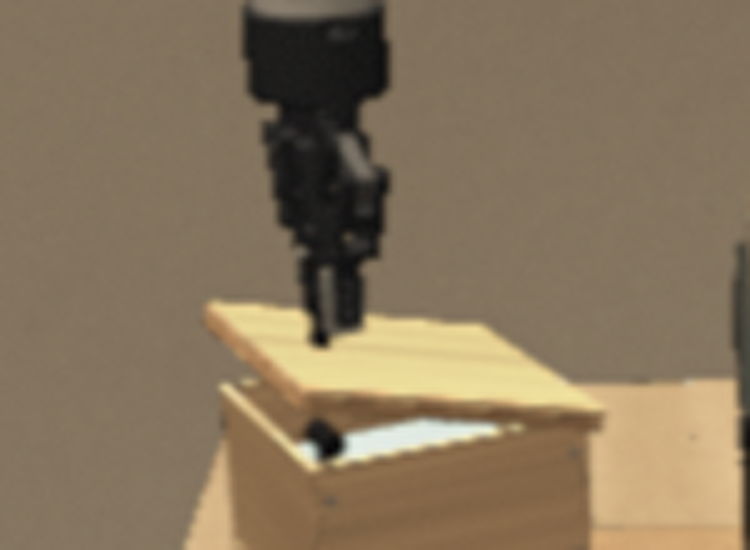

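Tipped 14.3° with the back edge at (600,415) still on the wall. Continuing to about 30°.

Call:
servo_tool([
  [166, [0.002, 0, -0.0037], 0],
  [166, [0.0022, 0, -0.0037], 0],
  [166, [0.0024, 0, -0.0036], 0],
  [166, [0.0026, 0, -0.0035], 0],
  [166, [0.0028, 0, -0.0035], 0],
  [166, [0.003, 0, -0.0034], 0],
  [166, [0.003, 0, -0.0033], 0],
  [166, [0, 0, 0], 0],
])

```text
time: 10.7
tool_pos: [0.4674, -0.0656, 0.1654]
tcp_rot: [-3.126, 0.149, 0.01]
wrist_force: [0.9, -0.7, -3.7]
width: 0.347
```

```bash
python3 tipchk.py 11; python3 tilt.py 11
```

```text
from pivot [-97.6  93.4] lat -1.1 r 135.1 (133.9) tilt 29.9 F [ 0.9 -0.7 -3.7] T [-0.02 -0.07 -0.06] w 0.347 t 10.7
plate pts 479 of 724 normal [ 0.449 -0.053  0.892] tilt deg 26.9 min [ 0.41  -0.157  0.104] max [0.572 0.017 0.184]
```

View pics/side11.png

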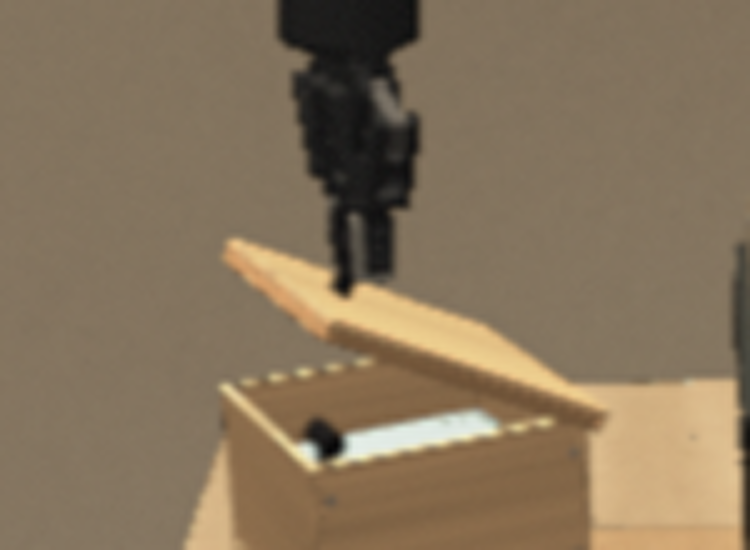

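Tipped 27° by plane fit, back edge at (600,415) still on the back wall. Now tighten the grip and lift off.

Call:
servo_tool([
  [255, [0, 0, 0], 0],
  [255, [0, 0, 0], 0],
  [255, [0, 0, 0], 0],
  [255, [0, 0, -0.005], 0],
  [255, [0, 0, -0.012], 0],
  [255, [0, 0, -0.015], 0],
  [255, [0, 0, -0.012], 0],
  [255, [0, 0, -0.006], 0],
], newtons=60)

```text
time: 11.42
tool_pos: [0.4638, -0.0654, 0.2159]
tcp_rot: [-3.125, 0.149, 0.024]
wrist_force: [0.0, -0.9, -3.2]
width: 0.338
```

```bash
python3 tipchk.py 12; python3 tilt.py 12; python3 - <<'E'
from h import *
from workcell import bot
plan(bot.read_state(),[.483,-.318,.21],-.095)
E
```

```text
from pivot [-101.1  143.9] lat -1.3 r 175.9 (133.9) tilt 41.1 F [ 0.  -0.9 -3.2] T [-0.01  0.    0.05] w 0.338 t 11.4167
plate pts 355 of 616 normal [ 0.46  -0.053  0.886] tilt deg 27.6 min [ 0.408 -0.154  0.154] max [0.569 0.018 0.235]
t 11.47 pos [ 0.4647 -0.0656  0.2171] yaw -0.0955 tilt [-0.014 -0.012 -1.   ] shift [0.0424 0.2496 0.0035] turn -0.0 F [-0.4 -1.  -1.8] T [-0.02 -0.08  0.03] w 0.335
```

View pics/side12.png

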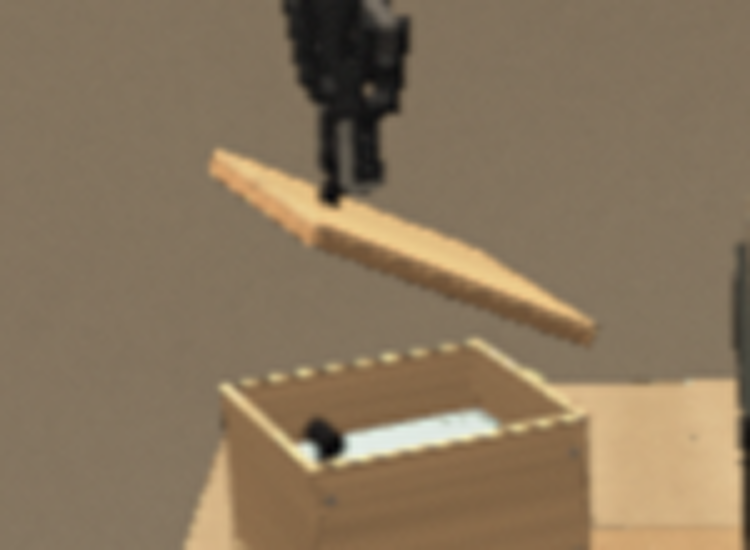

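Cover is clear of the chest, held at 27.6°. Carrying it right.

Call:
servo_tool([
  [255, [0.003, 0.018, 0], 0],
  [255, [0.005, 0.028, 0], 0],
  [255, [0.006, 0.034, 0], 0],
  [255, [0.006, 0.036, 0], 0],
  [255, [0.006, 0.036, 0], 0],
  [255, [0.006, 0.034, 0], 0],
  [255, [0.005, 0.028, 0], 0],
  [255, [0.004, 0.016, 0], 0],
])

```text
time: 12.13
tool_pos: [0.4823, -0.3026, 0.215]
tcp_rot: [-3.122, 0.136, 0.023]
wrist_force: [0.4, -0.0, -2.0]
width: 0.329
```

```bash
cat > look.py <<'E'
from h import *
from workcell import bot
import sys
n=sys.argv[1]; ns=sys.argv[2].split(',') if len(sys.argv)>2 else ['side']
for k in ns:
    c=bot.read_camera(k); np.savez(f"{k}{n}.npz",**c); cv2.imwrite(f"pics/{k}{n}.png",cv2.resize(c["pixels"][60:340,60:440,::-1],None,fx=2,fy=2,interpolation=cv2.INTER_CUBIC))
E
python3 look.py 13 side; python3 tilt.py 13; python3 - <<'E'
from h import *
from workcell import bot
plan(bot.read_state(),[.483,-.318,.085],-.095)
E
```

```text
plate pts 486 of 801 normal [ 0.458 -0.051  0.888] tilt deg 27.4 min [ 0.426 -0.393  0.151] max [ 0.587 -0.22   0.234]
t 12.18 pos [ 0.4828 -0.3049  0.2149] yaw -0.0876 tilt [-0.015 -0.014 -1.   ] shift [0.0032 0.0148 0.1297] turn 0.007 F [ 0.9 -2.4 -2.5] T [-0.19  0.01 -0.02] w 0.335
```

View pics/side13.png

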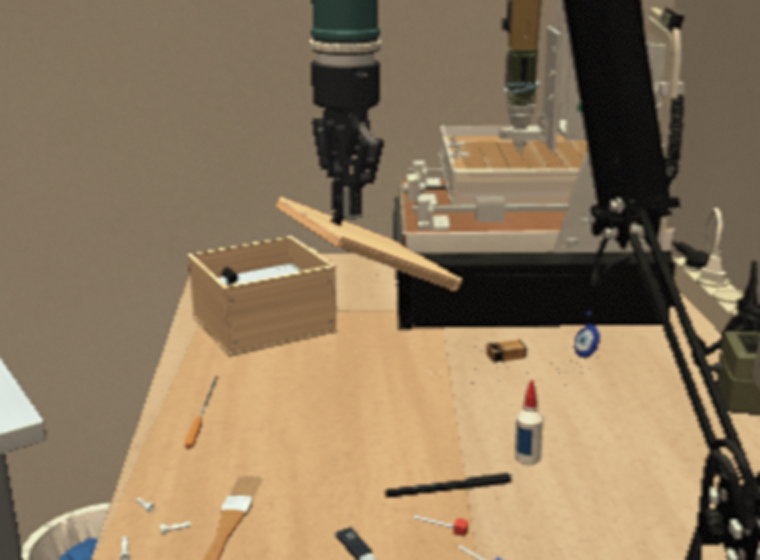

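Call:
servo_tool([
  [255, [0, 0.004, 0.006], 0],
  [255, [0, 0.004, 0.014], 0.004],
  [255, [0, 0.004, 0.018], 0.003],
  [255, [0, 0, 0.018], 0],
  [255, [0, 0, 0.018], 0],
  [255, [0, 0, 0.016], 0],
  [255, [0, 0, 0.012], 0],
  [255, [0, 0, 0.006], 0],
])

```text
time: 12.85
tool_pos: [0.4786, -0.3103, 0.097]
tcp_rot: [-3.119, 0.147, 0.028]
wrist_force: [0.0, 0.1, -2.7]
width: 0.335
```

```bash
python3 look.py 14 side; python3 tilt.py 14; python3 - <<'E'
from h import *
from workcell import bot
plan(bot.read_state(),[.483,-.318,.085],-.095)
E
```

```text
plate pts 621 of 1000 normal [ 0.46  -0.058  0.886] tilt deg 27.6 min [ 0.421 -0.396  0.06 ] max [ 0.54  -0.141  0.117]
t 12.9 pos [ 0.4777 -0.3096  0.0959] yaw -0.0937 tilt [-0.021 -0.02  -1.   ] shift [0.0063 0.008  0.0106] turn 0.001 F [ 0.4  1.3 -4.1] T [ 0.02  0.21 -0.02] w 0.336
```

View pics/side14.png

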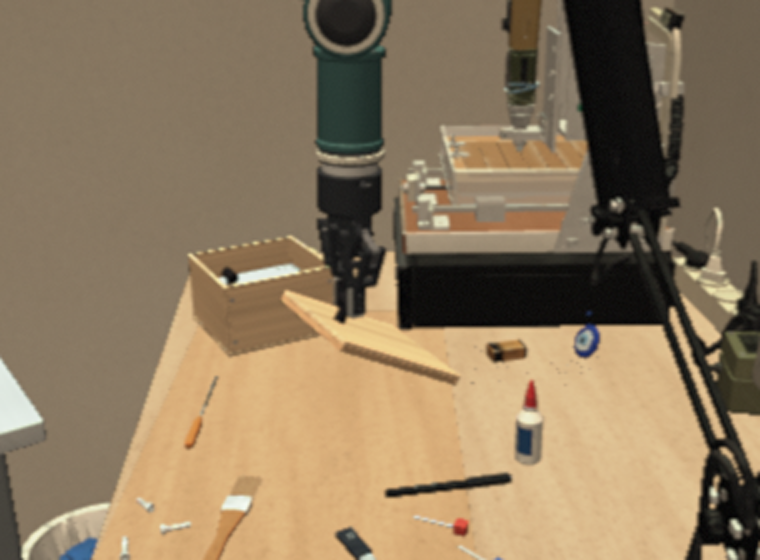

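Call:
servo_tool([
  [255, [0.002, 0.003, 0.005], 0],
  [255, [0.001, 0.003, 0.005], 0],
  [255, [0, 0, 0.004], 0],
  [255, [0, 0, 0.003], 0],
  [255, [0, 0, 0.002], 0],
  [255, [0, 0, 0], 0],
  [255, [0, 0, 0], 0],
  [255, [0, 0, 0], 0],
])

```text
time: 13.57
tool_pos: [0.4827, -0.317, 0.078]
tcp_rot: [-3.121, 0.145, 0.023]
wrist_force: [-0.2, 0.3, -2.9]
width: 0.331
```

```bash
python3 look.py 15 side; python3 tilt.py 15; python3 - <<'E'
from h import *
from workcell import bot
plan(bot.read_state(),[.483,-.318,.078],-.095)
E
```

```text
plate pts 475 of 888 normal [ 0.444 -0.057  0.894] tilt deg 26.6 min [ 0.425 -0.399  0.06 ] max [0.507 0.008 0.1  ]
t 13.62 pos [ 0.4828 -0.3171  0.0781] yaw -0.0926 tilt [-0.015 -0.017 -1.   ] shift [0.0002 0.0009 0.0001] turn 0.002 F [ 0.4  0.7 -3. ] T [ 0.03  0.08 -0.02] w 0.335
```

Call:
servo_tool([
  [255, [0, 0, 0.004], 0],
  [255, [0, 0, 0.003], 0],
  [255, [-0.003, 0, 0.004], 0],
  [255, [-0.0035, 0, 0.0045], 0],
  [255, [-0.0035, 0, 0.0045], 0],
  [255, [-0.003, 0, 0.0045], 0],
  [255, [-0.003, 0, 0.0045], 0],
  [255, [0, 0, 0], 0],
], newtons=25)

```text
time: 14.28
tool_pos: [0.4675, -0.3166, 0.0515]
tcp_rot: [-3.125, 0.145, 0.012]
wrist_force: [0.2, 0.1, 1.9]
width: 0.333
```

```bash
python3 look.py 16 side; python3 tilt.py 16; python3 - <<'E'
from h import *
from workcell import bot
plan(bot.read_state(),[.45,-.315,.011],-.095)
E
```

```text
plate pts 78 of 288 normal [-0.09   0.052  0.995] tilt deg 6.0 min [ 0.398 -0.184  0.098] max [0.866 0.035 0.136]
t 14.33 pos [ 0.4677 -0.3166  0.0519] yaw -0.0924 tilt [-0.008 -0.013 -1.   ] shift [-0.0174  0.0006  0.041 ] turn 0.003 F [-1.2  1.4  2.8] T [ 0.09 -0.17  0.11] w 0.33
```

View pics/side16.png

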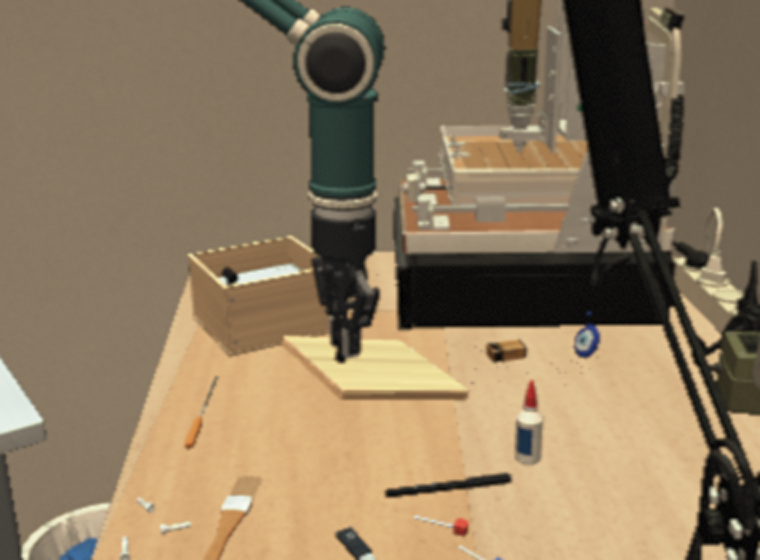

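It's rotating down on its back edge (wrist now pushed up by ~2 N), front still raised. Continuing down.

Call:
servo_tool([
  [255, [-0.003, 0, 0.0045], 0],
  [255, [-0.003, 0, 0.0045], 0],
  [255, [-0.0025, 0, 0.0045], 0],
  [255, [-0.0025, 0, 0.0045], 0],
  [255, [-0.002, 0, 0.0045], 0],
  [255, [-0.002, 0, 0.0045], 0],
  [255, [-0.0015, 0, 0.004], 0],
  [255, [0, 0, 0], 0],
])

```text
time: 15.0
tool_pos: [0.4509, -0.3155, 0.0177]
tcp_rot: [-3.126, 0.146, 0.007]
wrist_force: [-1.2, 0.1, 0.6]
width: 0.336
```

```bash
python3 look.py 17 side; python3 - <<'E'
from h import *
from workcell import bot
plan(bot.read_state(),[.45,-.315,.011],-.095)
E
```

```text
t 15.05 pos [ 0.451  -0.3155  0.018 ] yaw -0.0934 tilt [-0.005 -0.012 -1.   ] shift [-0.001  -0.0003  0.007 ] turn 0.002 F [-1.3 -0.2  1.5] T [-0.09 -0.31 -0.14] w 0.333
```

View pics/side17.png

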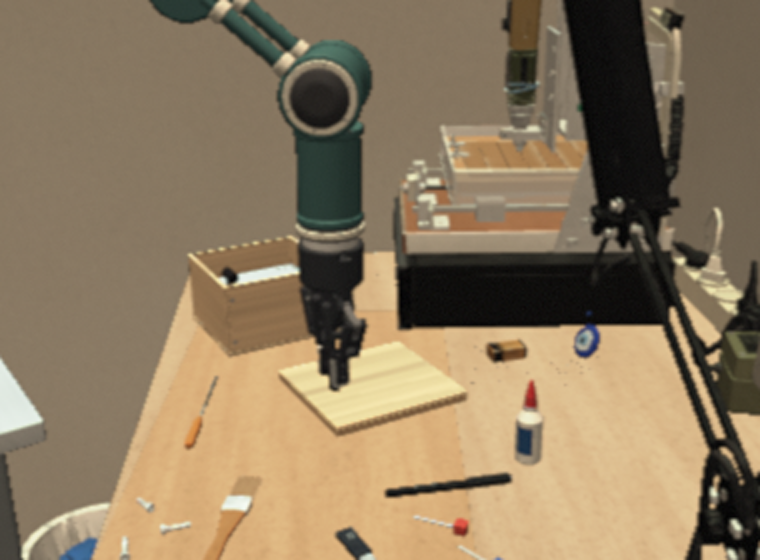

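Call:
servo_tool([
  [255, [-0.0005, 0, 0.002], 0],
  [255, [0, 0, 0.002], 0],
  [255, [0, 0, 0.002], 0],
  [255, [0, 0, 0], 0],
  [255, [0, 0, 0], 0],
  [255, [0, 0, 0], 0],
  [255, [0, 0, 0], 0],
  [255, [0, 0, 0], 0],
])

```text
time: 15.72
tool_pos: [0.4511, -0.3159, 0.0182]
tcp_rot: [-3.126, 0.145, 0.008]
wrist_force: [-1.7, -0.7, 1.0]
width: 0.333
```

```bash
python3 look.py 18 side; python3 - <<'E'
from h import *
from workcell import bot
plan(bot.read_state(),[.45,-.315,.011],-.095)
c=dict(np.load("side18.npz"));P=cloud(c)
m=(P[...,0]>.36)&(P[...,0]<.62)&(P[...,1]>-.42)&(P[...,1]<-.2)&(P[...,2]>.009)&(P[...,2]<.035)&(c["depth"]>0)
X=P[m]; d=(X[:,0]-.5)*.9955+(X[:,1]+.32)*-.095
for a in np.arange(-.1,.1,.02):
    k=(d>a)&(d<a+.02); print(a.round(2),k.sum(),np.median(X[k,2]).round(4) if k.any() else '')
E
```

```text
t 15.77 pos [ 0.4511 -0.3159  0.0181] yaw -0.0926 tilt [-0.006 -0.012 -1.   ] shift [-0.0011 -0.0007  0.0071] turn 0.002 F [-0.3 -0.4  1.2] T [-0.07 -0.24 -0.01] w 0.334
-0.1 168 0.015
-0.08 294 0.0157
-0.06 282 0.0159
-0.04 181 0.0155
-0.02 199 0.0153
0.0 251 0.0153
0.02 249 0.0151
0.04 250 0.0148
0.06 243 0.0146
0.08 83 0.0141
```

The plate is flat, with top heights of 14–16 mm along its full length. Releasing and rising.

Call:
servo_tool([
  [120, [0, 0, 0], 0],
  [90, [0, 0, 0], 0],
  [80, [0, 0, 0], 0],
  [80, [0, 0, 0], 0],
  [80, [0, 0, -0.01], 0],
  [80, [0, 0, -0.03], 0],
  [80, [0, 0, -0.04], 0],
  [80, [0, 0, -0.04], 0],
])

```text
time: 16.43
tool_pos: [0.4432, -0.3109, 0.1296]
tcp_rot: [-3.11, 0.144, 0.045]
wrist_force: [0.1, 0.2, -0.2]
width: 0.687
```

```bash
python3 look.py 19 side; python3 - <<'E'
from h import *
from workcell import bot
yaw=-.094; ch=np.array([.4854,-.0650]); d=np.array([np.cos(yaw),np.sin(yaw)])
print("flap pull from chest pose", ch-.045*d)
# measure flap pull in unobstructed frames: side13, side17 (arm away)
for n in (13,17,19):
    c=dict(np.load(f"side{n}.npz")); P=cloud(c); im=c["pixels"].astype(int)
    u,v=pr(c,[*(ch-.045*d),.086]); print(n,"pred px",u,v)
    m=np.zeros((384,512),bool); m[int(v)-14:int(v)+14,int(u)-14:int(u)+14]=1; m&=(im.sum(2)<120)&(c["depth"]>0)
    X=P[m]; X=X[(X[:,2]>.06)&(X[:,2]<.12)]; vv,uu=np.nonzero(m); print(len(X),"px",uu.mean(),vv.mean(),uu.min(),uu.max(),vv.min(),vv.max(),X.mean(0),X.min(0),X.max(0))
plan(bot.read_state(),[*(ch-.045*d),.15],yaw)
E
```

```text
flap pull from chest pose [ 0.44059866 -0.06077623]
13 pred px 174.34632959224504 196.94729940852199
23 px 174.56521739130434 197.34782608695653 172 177 195 200 [ 0.43599863 -0.07232894  0.0894154 ] [ 0.43174233 -0.0804939   0.08254786] [ 0.44145752 -0.05416169  0.09541893]
17 pred px 174.34632959224504 196.94729940852199
23 px 174.56521739130434 197.34782608695653 172 177 195 200 [ 0.43626051 -0.07174608  0.08917846] [ 0.43171674 -0.07988865  0.08217876] [ 0.4413678  -0.0586086   0.09344958]
19 pred px 174.34632959224504 196.94729940852199
23 px 174.56521739130434 197.34782608695653 172 177 195 200 [ 0.43613323 -0.07202653  0.08929355] [ 0.43142119 -0.08004997  0.08273297] [ 0.44089995 -0.05448604  0.09386933]
t 16.48 pos [ 0.4482 -0.3147  0.1394] yaw -0.0921 tilt [-0.018 -0.019 -1.   ] shift [-0.0311 -0.2523 -0.0052] turn 0.002 F [ 1.3 -1.8  5.9] T [-0.07 -0.07  0.03] w 0.685
```

View pics/side19.png

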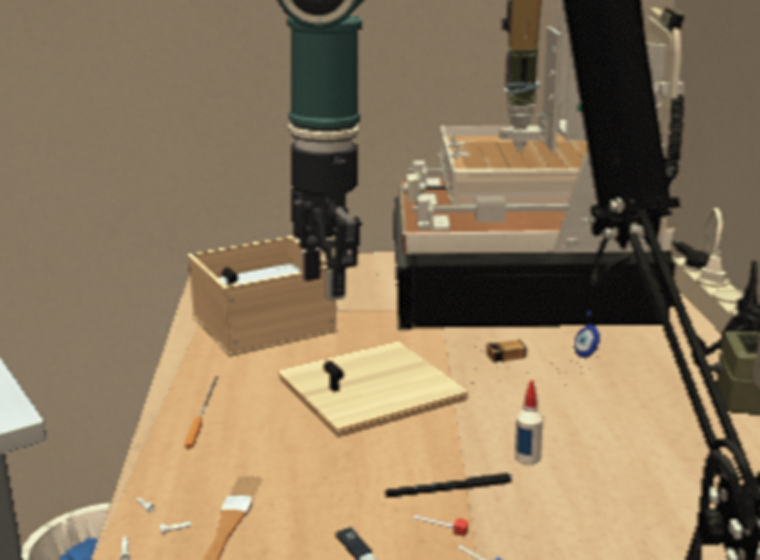

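Cover lies flat and free, pull upward at (332,375). The flap pull at (229,275) matches the prediction within a pixel. One top view will refine the flap pull's x and y.

```bash
python3 - <<'E'
from h import *
from workcell import bot
c=bot.read_camera("top"); np.savez("top20.npz",**c)
P=cloud(c);im=c["pixels"]
cv2.imwrite("pics/top20.png",cv2.resize(im[175:275,160:260,::-1],None,fx=6,fy=6,interpolation=cv2.INTER_CUBIC))
print(pr(c,[.4406,-.0608,.094]))
E
```

```text
[204.89710243 233.44332234]
```

View pics/top20.png

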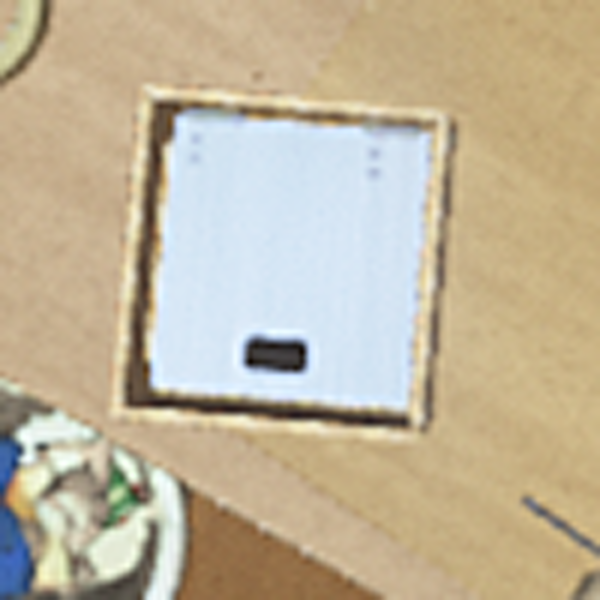

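The pull centre in the crop at (275,354), pixel (205.4,233.6), gives about (0.440, -0.062), consistent with the prediction. Moving over it.

Call:
servo_tool([
  [80, [-0.002, -0.02, -0.005], 0],
  [80, [-0.004, -0.032, 0], 0],
  [80, [-0.005, -0.038, 0], 0],
  [80, [-0.005, -0.038, 0], 0],
  [80, [-0.005, -0.038, 0], 0],
  [80, [-0.005, -0.036, 0], 0],
  [80, [-0.003, -0.028, 0], 0],
  [80, [-0.002, -0.012, 0], 0],
])

```text
time: 17.2
tool_pos: [0.4435, -0.0687, 0.1532]
tcp_rot: [-3.127, 0.16, 0.001]
wrist_force: [0.2, -0.1, -0.6]
width: 0.686
```

```bash
python3 - <<'E'
from h import *
from workcell import bot
plan(bot.read_state(),[.440,-.062,.059],-.091)
E
```

```text
t 17.2 pos [ 0.4435 -0.0687  0.1532] yaw -0.1019 tilt [-0.001 -0.011 -1.   ] shift [-0.0041 -0.0053  0.0943] turn -0.011 F [ 0.2 -0.1 -0.6] T [-0.01  0.02 -0.04] w 0.686
```

Call:
servo_tool([
  [80, [-0.001, -0.001, 0], -0.005],
  [80, [0, 0, 0.01], -0.006],
  [80, [0, 0, 0.015], 0],
  [80, [0, 0, 0.015], 0],
  [80, [0, 0, 0.01], 0],
  [80, [0, 0, 0.004], 0],
  [80, [0, 0, 0], 0],
  [80, [0, 0, 0], 0],
])

```text
time: 17.87
tool_pos: [0.4422, -0.0686, 0.0955]
tcp_rot: [-3.13, 0.135, -0.001]
wrist_force: [-0.1, -0.1, 0.7]
width: 0.688
```

```bash
python3 - <<'E'
from h import *
from workcell import bot
plan(bot.read_state(),[.440,-.062,.059],-.091)
E
```

```text
t 17.87 pos [ 0.4422 -0.0686  0.0955] yaw -0.0862 tilt [ 0.    -0.009 -1.   ] shift [-0.0028 -0.0061  0.0365] turn 0.005 F [-0.1 -0.1  0.7] T [-0.02 -0.02  0.  ] w 0.688
```

Call:
servo_tool([
  [80, [-0.0015, -0.004, 0], 0.004],
  [80, [-0.001, -0.002, 0], 0],
  [80, [0, 0, 0.005], 0],
  [80, [0, 0, 0.007], 0],
  [80, [0, 0, 0.007], 0],
  [80, [0, 0, 0.006], 0],
  [80, [0, 0, 0.003], 0],
  [80, [0, 0, 0], 0],
])

```text
time: 18.53
tool_pos: [0.4424, -0.0626, 0.067]
tcp_rot: [-3.13, 0.143, -0.008]
wrist_force: [-1.3, 1.0, 0.1]
width: 0.686
```

```bash
python3 look.py 21 side; python3 - <<'E'
from h import *
from workcell import bot
plan(bot.read_state(),[.440,-.062,.059],-.091)
c=dict(np.load("side21.npz"));cv2.imwrite("pics/side21b.png",cv2.resize(c["pixels"][140:240,120:240,::-1],None,fx=6,fy=6,interpolation=cv2.INTER_CUBIC))
E
```

```text
t 18.58 pos [ 0.4423 -0.0627  0.0672] yaw -0.0914 tilt [ 0.005 -0.008 -1.   ] shift [-0.0024 -0.0004  0.0082] turn -0.0 F [-0.1  0.7  0.5] T [-0.04  0.04  0.01] w 0.688
```

View pics/side21b.png

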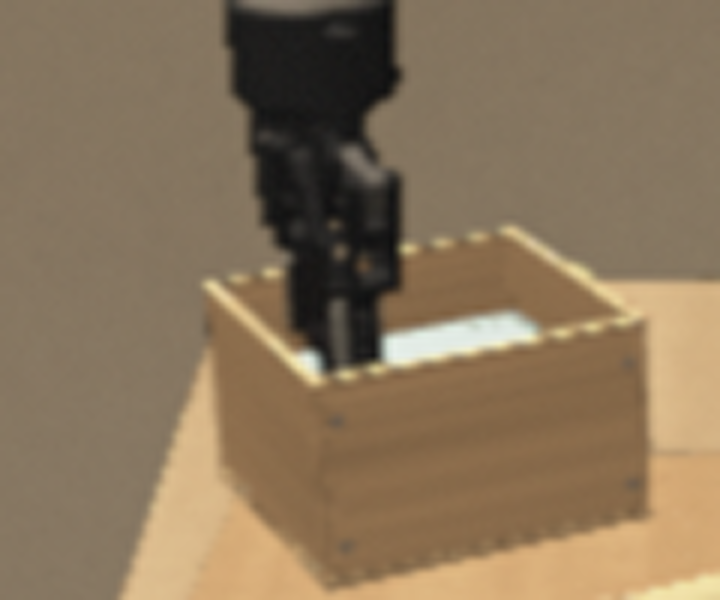

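Call:
servo_tool([
  [80, [-0.002, 0, 0.005], 0],
  [80, [0, 0, 0.003], 0],
  [80, [0, 0, 0], 0],
  [130, [0, 0, 0], 0],
  [180, [0, 0, 0], 0],
  [255, [0, 0, 0], 0],
  [255, [0, 0, 0], 0],
  [255, [0, 0, 0], 0],
], newtons=40)

```text
time: 19.25
tool_pos: [0.4404, -0.0625, 0.0587]
tcp_rot: [-3.13, 0.143, -0.008]
wrist_force: [-0.4, -0.6, -1.1]
width: 0.343
```

```bash
python3 - <<'E'
from h import *
from workcell import bot
plan(bot.read_state(),[.440,-.062,.059],-.091)
r=np.hypot(115,28);a0=np.arctan2(28,115)
p=None
for d in range(0,65,5):
    t=np.radians(d); q=np.array([-r*np.cos(a0+t),r*np.sin(a0+t)])
    print(d,q.round(1),(q-p).round(1) if p is not None else "",); p=q
E
```

```text
t 19.25 pos [ 0.4404 -0.0625  0.0587] yaw -0.0915 tilt [ 0.005 -0.008 -1.   ] shift [-0.0004 -0.0004 -0.0003] turn -0.0 F [-0.4 -0.6 -1.1] T [-0.06  0.1   0.  ] w 0.343
0 [-115.   28.] 
5 [-112.1   37.9] [2.9 9.9]
10 [-108.4   47.5] [3.7 9.6]
15 [-103.8   56.8] [4.6 9.3]
20 [-98.5  65.6] [5.3 8.8]
25 [-92.4  74. ] [6.1 8.3]
30 [-85.6  81.7] [6.8 7.8]
35 [-78.1  88.9] [7.5 7.1]
40 [-70.1  95.4] [8.  6.5]
45 [-61.5 101.1] [8.6 5.7]
50 [-52.5 106.1] [9. 5.]
55 [-43.  110.3] [9.4 4.2]
60 [-33.3 113.6] [9.8 3.3]
```

Bar held by its ends (0.343). Swinging the flap along its arc, first 20°.

Call:
servo_tool([
  [255, [0.0013, 0, -0.005], 0],
  [255, [0.0016, 0, -0.0049], 0],
  [255, [0.0018, 0, -0.0048], 0],
  [255, [0.002, 0, -0.0048], 0],
  [255, [0.0022, 0, -0.0047], 0],
  [255, [0.0024, 0, -0.0046], 0],
  [255, [0.0026, 0, -0.0044], 0],
  [255, [0.0028, 0, -0.0044], 0],
])

```text
time: 19.92
tool_pos: [0.4572, -0.064, 0.0977]
tcp_rot: [-3.13, 0.144, -0.006]
wrist_force: [3.2, -0.0, -7.3]
width: 0.341
```

```bash
cat > flchk.py <<'E'
from h import *
from workcell import bot
import sys
s=bot.read_state(); g=np.array(s["tool_pos"])-[.4404,-.0625,.0587]; y=-.091
f=g[0]*np.cos(y)+g[1]*np.sin(y); l=-g[0]*np.sin(y)+g[1]*np.cos(y)
q=np.array([-115+1e3*f,28+1e3*g[2]]); ang=np.degrees(np.arctan2(q[1],-q[0])-np.arctan2(28,115))
R=Ro.from_rotvec(s["tcp_rot"]).as_matrix()
print("rel hinge",q.round(1),"lat",round(l*1e3,1),"r",np.hypot(*q).round(1),"(118.4) ang",ang.round(1),"F",np.round(s["wrist_force"],1),"T",np.round(s["torque"],2),"w",round(s["width"],3),"t",round(s["time"],2),"tilt",R[2].round(3),"yaw",np.arctan2(R[1,0],R[0,0]).round(3))
for n in sys.argv[2:]:
    c=bot.read_camera(n); np.savez(f"{n}{sys.argv[1]}.npz",**c)
    a=c["pixels"][130:240,110:260] if n=="side" else c["pixels"][160:270,140:290]
    cv2.imwrite(f"pics/{n}{sys.argv[1]}.png",cv2.resize(a[...,::-1],None,fx=5,fy=5,interpolation=cv2.INTER_CUBIC))
E
python3 flchk.py 22 side
```

```text
rel hinge [-98.1  67. ] lat -0.0 r 118.8 (118.4) ang 20.7 F [ 3.2 -0.  -7.3] T [-0.03 -0.18 -0.06] w 0.341 t 19.92 tilt [ 0.003 -0.009 -1.   ] yaw -0.092
```

View pics/side22.png

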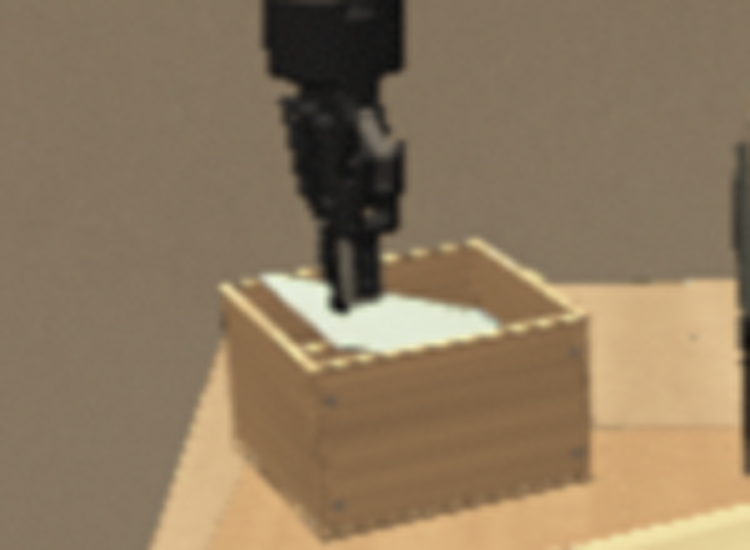

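The flap is rising with the jaws and forces are small. Next 20°.

Call:
servo_tool([
  [255, [0.003, 0, -0.0042], 0],
  [255, [0.0031, 0, -0.0041], 0],
  [255, [0.0033, 0, -0.004], 0],
  [255, [0.0035, 0, -0.0038], 0],
  [255, [0.0037, 0, -0.0036], 0],
  [255, [0.0038, 0, -0.0035], 0],
  [255, [0.004, 0, -0.0033], 0],
  [255, [0.004, 0, -0.0032], 0],
])

```text
time: 20.63
tool_pos: [0.4856, -0.0667, 0.1284]
tcp_rot: [-3.129, 0.144, 0.004]
wrist_force: [1.6, 0.6, -9.0]
width: 0.347
```

```bash
python3 flchk.py 23 side
```

```text
rel hinge [-69.6  97.7] lat -0.1 r 120.0 (118.4) ang 40.8 F [ 1.6  0.6 -9. ] T [-0.03  0.03 -0.  ] w 0.347 t 20.63 tilt [-0.003 -0.009 -1.   ] yaw -0.092
```

View pics/side23.png

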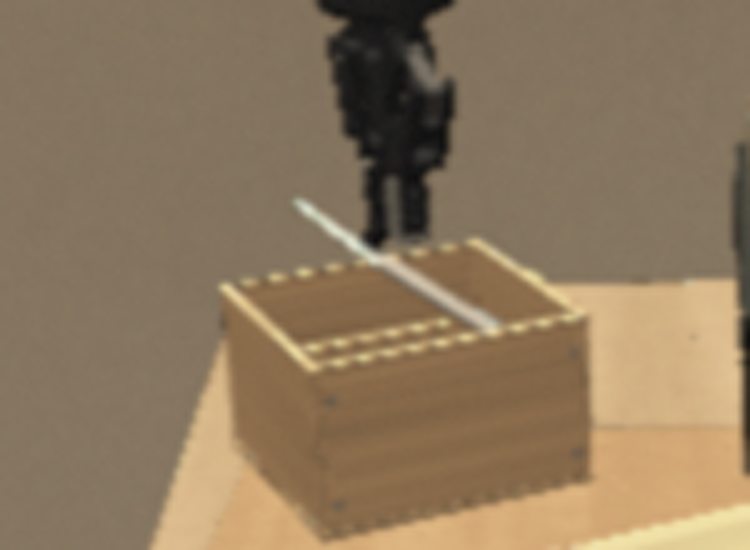

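Call:
servo_tool([
  [255, [0.0043, 0, -0.0025], 0],
  [255, [0.0044, 0, -0.0025], 0],
  [255, [0.0045, 0, -0.0023], 0],
  [255, [0.0046, 0, -0.0022], 0],
  [255, [0.0047, 0, -0.002], 0],
  [255, [0.0047, 0, -0.0018], 0],
  [255, [0.0047, 0, -0.0014], 0],
  [255, [0.004, 0, -0.001], 0],
])

```text
time: 21.35
tool_pos: [0.5216, -0.0701, 0.1461]
tcp_rot: [-3.128, 0.143, 0.017]
wrist_force: [-3.4, 0.2, -2.7]
width: 0.343
```

```bash
python3 flchk.py 24 side top
```

```text
rel hinge [-33.5 115.4] lat -0.2 r 120.2 (118.4) ang 60.2 F [-3.4  0.2 -2.7] T [-0.03  0.83 -0.14] w 0.343 t 21.35 tilt [-0.012 -0.009 -1.   ] yaw -0.091
```

View pics/side24.png

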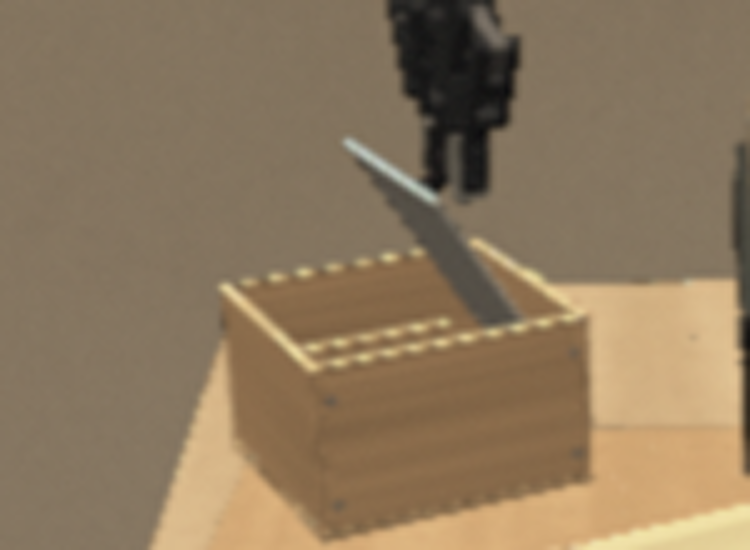

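View pics/top24.png

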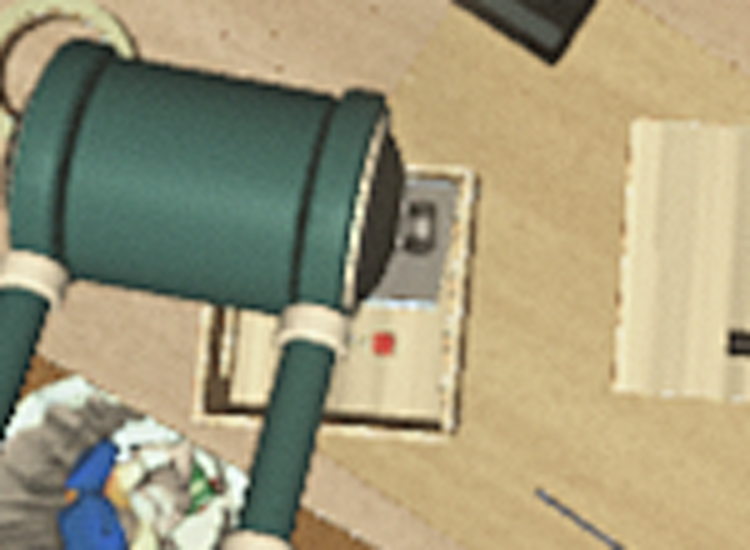

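```bash
cat > flang.py <<'E'
from h import *
import sys
n=sys.argv[1]; c=dict(np.load(f"side{n}.npz"));P=cloud(c);im=c["pixels"].astype(int)
y=-.091;d=np.array([np.cos(y),np.sin(y)]);l=np.array([-d[1],d[0]])
H=np.array([.4400,-.0623])+.115*d
f=(P[...,:2]-H)@d; la=(P[...,:2]-H)@l; z=P[...,2]-.058
grey=(im.max(2)-im.min(2)<25)
m=(c["depth"]>0)&(f<.01)&(f>-.14)&(abs(la)<.07)&(z>.035)&(z<.14)&(f+np.abs(0)<0.02)
ang=np.degrees(np.arctan2(z,-f)); rr=np.hypot(f,z)
k=m&grey&(im.sum(2)>200)&(rr<.15)
print("n",k.sum(),"median angle of pts from hinge (underside is ~1-3deg low)",np.median(ang[k]).round(1),np.percentile(ang[k],[10,90]).round(1),"r",rr[k].min().round(3),rr[k].max().round(3))
F,Z=f[k],z[k]; A=np.c_[F,Z]-[F.mean(),Z.mean()]; v=np.linalg.svd(A,full_matrices=False)[2][0]; v*=np.sign(v[1]); print("PCA slope angle",np.degrees(np.arctan2(v[1],-v[0])).round(1))
for th in (50,55,60,65,70):
    t=np.radians(th); e=[]
    for s in (.065,-.065):
        X=np.r_[H+l*s+d*(-.138*np.cos(t)),.058+.138*np.sin(t)]; e.append(((pr(c,X)-[110,130])*5+2).round(0).tolist())
    print(th,"front edge px in crop",e)
E
python3 flang.py 24
```

```text
n 293 median angle of pts from hinge (underside is ~1-3deg low) 57.6 [56.7 69.2] r 0.042 0.143
PCA slope angle 65.4
50 front edge px in crop [[319.0, 166.0], [405.0, 227.0]]
55 front edge px in crop [[334.0, 151.0], [422.0, 211.0]]
60 front edge px in crop [[350.0, 137.0], [439.0, 196.0]]
65 front edge px in crop [[367.0, 125.0], [458.0, 183.0]]
70 front edge px in crop [[385.0, 115.0], [477.0, 171.0]]
```

Front edge in the crop runs (347,140)–(440,203), which falls within about 2° of the 60° prediction (350,137)–(439,196). Letting it settle, then rechecking.

Call:
servo_tool([
  [255, [0, 0, 0], 0],
  [255, [0, 0, 0], 0],
  [255, [0, 0, 0], 0],
  [255, [0, 0, 0], 0],
  [255, [0, 0, 0], 0],
  [255, [0, 0, 0], 0],
  [255, [0, 0, 0], 0],
  [255, [0, 0, 0], 0],
])

```text
time: 22.12
tool_pos: [0.5217, -0.0701, 0.1461]
tcp_rot: [-3.129, 0.143, 0.015]
wrist_force: [-2.1, 0.9, -2.9]
width: 0.34
```

```bash
python3 flchk.py 25 side top; python3 flang.py 25; python3 - <<'E'
from h import *
c=dict(np.load("side25.npz")); cv2.imwrite("pics/full25.png",c["pixels"][...,::-1])
a=dict(np.load("side0.npz"));t0=dict(np.load("top0.npz"));t=dict(np.load("top25.npz"))
for n,X in dict(batt=(.694,-.341,.01),glue=(.549,-.538,.05),tape=(.625,.125,.01)).items():
    for A,B,k in ((a,c,"side"),(t0,t,"top")):
        u,v=pr(A,X).astype(int); 
        if 20<u<490 and 20<v<360: print(n,k,u,v,"mean abs diff",np.abs(A["pixels"][v-18:v+18,u-18:u+18].astype(int)-B["pixels"][v-18:v+18,u-18:u+18]).mean().round(1))
P=cloud(c);m=(P[...,0]>.36)&(P[...,0]<.62)&(P[...,1]>-.43)&(P[...,1]<-.2)&(P[...,2]>.009)&(P[...,2]<.025)&(c["depth"]>0); X=P[m]
print("cover plate",np.linalg.lstsq(np.c_[X[:,:2]-X[:,:2].mean(0),np.ones(len(X))],X[:,2],rcond=None)[0].round(4))
E
```

```text
rel hinge [-33.3 115.4] lat -0.2 r 120.1 (118.4) ang 60.2 F [-2.1  0.9 -2.9] T [ 0.02  0.58 -0.03] w 0.34 t 22.12 tilt [-0.01  -0.009 -1.   ] yaw -0.092
n 294 median angle of pts from hinge (underside is ~1-3deg low) 57.6 [56.7 69.6] r 0.042 0.144
PCA slope angle 65.8
50 front edge px in crop [[319.0, 166.0], [405.0, 227.0]]
55 front edge px in crop [[334.0, 151.0], [422.0, 211.0]]
60 front edge px in crop [[350.0, 137.0], [439.0, 196.0]]
65 front edge px in crop [[367.0, 125.0], [458.0, 183.0]]
70 front edge px in crop [[385.0, 115.0], [477.0, 171.0]]
batt side 310 234 mean abs diff 12.1
batt top 295 151 mean abs diff 7.9
glue side 320 267 mean abs diff 14.4
glue top 362 195 mean abs diff 7.9
tape side 202 190 mean abs diff 68.0
tape top 149 174 mean abs diff 37.2
cover plate [0.0017 0.0043 0.0143]
```

View pics/side25.png

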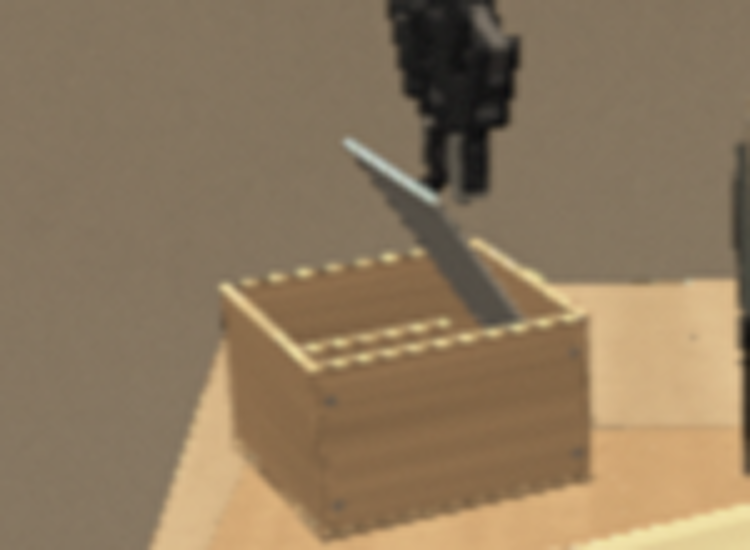

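View pics/full25.png

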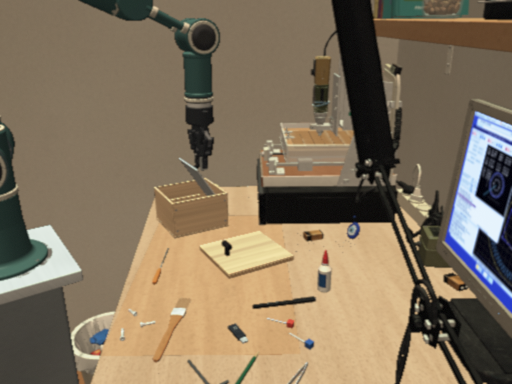

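The flap is steady at about 60°, the bar is still held (0.34) and the cover lies flat. Battery (313,236) and bottle (324,272) are where they were, and the tape was never approached. Handing in.

```bash
python3 - <<'E'
from workcell import bot
print(bot.finish_job())
s=bot.read_state(); print(s["time"],s["tool_pos"],s["width"])
E
```

```text
the job is handed in; nothing more can be done
None
the job is handed in; nothing more can be done
```

The cover is off the chest and lying flat on the desk, pull upward and let go. The flap is held open at about 60° by its pull. I handed the job in at about 22 s.

**What did not go to plan**
- **First grasp missed:** the reported tool height reads about 35 mm lower than the cameras show. I worked with that offset for the rest of the job.
- **Cover lifted level:** the bar would not turn at 30 N, nor at 20 N with the closure eased to 170, so the cover came up level by about 36 mm and then 19 mm. I set it back on its seat the first time. After the second lift I lowered it to a few millimetres above the seat. There I eased the pinch until the back edge came down on the back wall.
- **Tip and lift:** it then tipped to 27° by plane fit, with its back edge on the wall, before I lifted it off.

**Last checks**
- **Flap angle:** the arm position gives 60.2°. The flap's front edge in the image gives about 58–60°. A rough fit to the depth points gave 65.8°. I think edge points skew that fit, but it is still within tolerance.
- **Grip:** the jaws read 0.34, the width of the bar. The pose did not drift over 0.7 s and forces were about 3 N, with a wrist moment of about 0.6 N m.
- **Cover:** the plate top is 14 mm above the desk and flat to within half a degree.
- **Other objects:** the battery and glue bottle are unmoved in the images. The tape roll was partly hidden behind the arm in the last pictures, so I could not fully confirm it, but nothing went near it.

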